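# Bag base board onto the sloped drying stand

### The arm

A 7-joint arm with a two-finger parallel gripper is mounted at the origin on the work surface. World frame = base frame: x ahead of the robot, y to its left, z up, the work surface at z = 0. Lengths are in m, angles in rad, forces in N, time in s.
With the tool pointing down it reaches from about 0.35 to 0.775 m from the base axis. Payload 3.1 kg.
Tool frame: the origin (TCP) lies between the finger pads; the fingertips stand 25 mm ahead of it and the grasp point (between the pads) lies 6 mm ahead of it (ctrl.nose_length is the distance from the TCP to the fingertips, in m); y points along the fingers, z is the direction in which the jaws open and shut, and the axes are right-handed (so a half turn about y gives the same grasp; the last joint's range is limited). The gripper opens to 85 mm and grips with 20 to 120 N. Pads are 22 mm wide; open, the fingers measure 114 mm over their backs; the gripper's body (76 mm by 85 mm) begins 54 mm behind the grasp point. The pads swing forward as they close: fully open they stand 13 mm farther back than shut.
Start: joints at [1.119, 0.311, 0.014, 1.512, -0.004, 1.319, -0.027], TCP at [0.219, -0.504, 0.227] pointing down, gripper open.
Joint ranges: [-2.7, 2.7], [-0.3, 1.91], [-1.27, 1.3], [0.12, 2.57], [-1.44, 4.58], [0.2, 2.03], [-3.05, 3.05]. Speed limits (rad/s): [2.79, 2.79, 3.14, 3.14, 3.14, 3.14, 3.14].

### API

Orientations are given as a rotation vector (axis times angle).
In Python, from station import ctrl gives the robot as it stands. The module is installed in compiled form; this text tells all that it offers.
- The arm moves only by the tool arm_command, never from a script. Its argument "deltas" is a list that holds one entry, the list of rows, each a list of 7 numbers: the gripper command: -1 is shut, 1 is fully open, values between are in proportion, then the shift along the tool's x, y, z in mm, then the turn, a rotation vector about the tool's x, y, z in degrees. A call has 1 to 5 rows; each row shifts and turns the commanded pose from where the row before left it, along the tool's axes as they then stand; what a row does not reach is not made up. A row lasts 1/8 s, in which the tool goes at most 62.5 mm and 10.7 degrees, less where a joint would pass 70% of its speed; a pose out of reach is approached as far as the arm can. A call is refused whole if a number of a shift passes 62.5 or a number of a turn 10.7, either way. A call with a gripper value outside its range is refused whole. The fingers move at their own pace and stop on an object; "grip_force" is the grip in N (left out, the last holds). Time passes only in rows, so rows that do not move let the fingers close. It gives the time, the measured TCP pose, the force and the opening at its end, in the units of the state.
- ctrl.get_obs(): the state, without advancing time (a new reading comes with each control period).
- ctrl.capture(name): name is "scene" or "top" or "wrist"; returns the picture (384x512x3 uint8, red, green, blue); there is no depth.
- ctrl.camera_model(name): a dict with "fx", "fy", "cx", "cy" (pixels), "distortion" ([k1, k2, p1, p2, k3] as OpenCV has them; the pictures are not rectified), "world_to_cam" (4x4, takes a point from world to camera coordinates). Camera axes: x right, y down, z forward; pixel columns grow to the right and rows downward; lengths in m; the calibration is good to about 2 mm. A picture is of the moment at which its call begins: read the wrist's pose just before it. camera_model takes no time and is no camera call; for the wrist camera it gives the pose at the moment of the call.
- ctrl.job_done(): hands the job in, once; it reports no verdict.
The state is a dict: "t": time; "joints": joint angles; "joint_vel": joint speeds; "joint_efforts": joint torques, N m; "position": TCP position; "tcp_rot": TCP orientation; "force": force on the tool from outside, world axes, zero at the start; "ft_torque": the same for the moment, N m; "opening": finger opening in m.
Only numpy, scipy, OpenCV 4.12 (cv2) and the standard library are available. Lean on these libraries where they do the work, as an engineer would, in place of code of your own. Each camera call takes 0.05 s, during which the arm holds its last target.

### The job

The large base board waits on the flat top of the drying stand behind a spring pin. Pull the pin up by its handle and give it a quarter turn so that it rests in its notch and stays up by itself, then push the board over the edge and down the slope until it lies flat with its whole lower edge against the cleat, in the free place beside the small board. Do not disturb the small board already set there or the thread spool on the stand.

Things in the scene. Friction and masses are not known exactly. Their poses are not given: they have to be found in the camera images.
- stand: The fixed wooden drying stand. Origin: on the table, 100 mm straight below the ramp's origin, axes level; x along the crest, y back from the slope, z up. Its level landing, surface at z = 100 mm, runs from y = 0 (the crest) to 160 mm and x from -130 to 205 mm; open space behind its rear edge.
- ramp: The stand's sloped plywood, falling at 20 degrees. Origin: on the crest, where landing and slope meet, in the middle of the large board's lane. x along the crest (away from the pin, towards the small board), y up the slope, z out of the surface, which is z = 0, x -130 to 205, y 0 to -200 mm. A cleat 16 mm high crosses its foot, upper face at y = -175 mm.
- cleat_mid (a point): The foot of the cleat's upper face on the slope surface, at the middle of the large board's lane (175 mm down the slope from the crest); axes as ramp.
- board_mid (a point): Centre of the large base board: dark fibreboard, 180 mm along x, 120 along y, 12 thick, 0.15 to 0.31 kg, four flat brass rivets. It starts level on the landing just behind the pin, -y side leading, rear edge 10 to 30 mm short of the landing's rear edge. Too wide to grip; push it at its rear (+y) edge. Friction stops it sliding down the slope by itself.
- board_near (a point): Lower leading corner of the large board on the pin's side (-90, -60 mm from its middle, on the underside); axes as the board.
- board_far (a point): Lower leading corner of the large board on the other side (90, -60 mm from its middle, on the underside); axes as the board.
- handle (a point): Centre of the pin's black upright paddle, 36 mm along x (along the crest while down), 8 thick (y), 24 high, over the crest 80 mm to the lane's -x side. With the pin down it is 78 mm above the landing. The steel collar (26 mm wide) ends 10 mm under the paddle; the bracket's arm is 28 to 36 mm above the landing and reaches to 61 mm from the lane's middle.
- pin_lift (a joint): How far the spring pin is pulled up, in m: 0 down, 0.026 top stop. A spring presses it down (5 N at 0, 11 N at the top). Down, its 12 mm thick nose blocks the board; it cannot turn until lifted 0.020. Turned a quarter either way and let down it rests in the notch at 0.0155, out of the board's way.
- pin_turn (a joint): Turn of the handle and pin in rad, counter-clockwise from above positive: 0 as found (deep slot), +1.57 or -1.57 at the rest notch, stops at 1.8 either way.
- set_board: The small base board already set on the slope against the cleat, 80 x 120 x 12 mm, its middle 155 mm from the middle of the lane, leaving about 25 mm beside the large board. Origin: centre of its underside. Leave it alone.
- spool: A thread spool, 36 mm across and 60 mm high, standing on the landing behind the small board. Origin: centre of its foot. Leave it alone.
Mind the look-alikes: they are no part of the job. Leave any blue or white look-alike of the part that bears board_mid alone.

How it is judged:
By the outcome, as a careful person would: the job done as asked, in the order asked, and still so for the second after the job is handed in, with the robot touching nothing.
It also fails if it takes over 59 s, if anything falls off the work surface, if the arm or the gripper's body presses on something with over 40 N, if the wrist force passes 120 N, or if a joint passes its speed limit or range.

## Working session

There is one attempt and no reset: what is moved stays moved. The work goes in short steps, Python scripts to look and compute and a tool call to move; the robot and the scene stay as the last step left them, time stands still between calls to the robot, and variables do not carry over. Pictures are saved under pics/ and viewed, and the job is handed in when it is done.

Besides the shell and the picture viewer there is one more tool, called after "Call:" as a command line: name --argument value ..., lists and objects as JSON in quotes. arm_command: Moves the arm, as the interface text tells. Its arguments: {"type":"object","properties":{"deltas":{"type":"array"},"grip_force":{"type":"number"}},"required":["deltas"]}

```bash
mkdir -p pics; ls
python3 - <<'E'
from station import ctrl
import cv2
for n in ["scene","top","wrist"]:
    im=ctrl.capture(n); cv2.imwrite(f"pics/{n}0.png",im[:,:,::-1])
    m=ctrl.camera_model(n); print(n,m["fx"],m["fy"],m["cx"],m["cy"],m["distortion"]); print(m["world_to_cam"])
print(ctrl.get_obs(), ctrl.nose_length)
E
```

```text
pics
scene 452.3641009385435 452.3641009385435 257.46854735584145 198.27002231533203 [-0.08374777  0.          0.          0.          0.        ]
[[-0.78550796  0.61865713 -0.01551116  0.40750345]
 [ 0.44944575  0.5530722  -0.70150528 -0.15303462]
 [-0.42541245 -0.55800941 -0.71249544  1.67911194]
 [ 0.          0.          0.          1.        ]]
top 478.27361690413187 478.27361690413187 255.5719873197969 196.64812012179345 [0.05443682 0.         0.         0.         0.        ]
[[-0.0129013  -0.99990966  0.0037712   0.03635931]
 [-0.97703412  0.01180373 -0.21275573  0.56726654]
 [ 0.21269199 -0.00642942 -0.97709814  1.07405228]
 [ 0.          0.          0.          1.        ]]
wrist 275.6859864009265 275.6859864009265 255.14442282851724 192.9469133300646 [-0.02437158  0.          0.          0.          0.        ]
[[ 0.39935611 -0.91679521 -0.00111137 -0.54918486]
 [-0.86840264 -0.37866438  0.32014082 -0.04226517]
 [-0.2939244  -0.12688508 -0.94736932  0.38002828]
 [ 0.          0.          0.          1.        ]]
{'t': 0.15, 'joints': array([ 1.11926151,  0.31160483,  0.01397364,  1.51269329, -0.00442098,
        1.31918212, -0.02716575]), 'joint_vel': array([ 0.0010396 , -0.00316025,  0.00176161, -0.00584964,  0.0004717 ,
        0.00059216, -0.00041473]), 'joint_efforts': array([ 1.48376043e-04, -3.80269432e+01,  1.46131665e-01, -2.30849504e+01,
        1.22667555e-02,  9.62427584e-03, -1.08462709e-05]), 'position': array([ 0.21896046, -0.50392596,  0.2259342 ]), 'tcp_rot': array([-0.41538783,  1.99774575, -1.99406421]), 'force': array([0.93911552, 0.88885012, 0.57269084]), 'ft_torque': array([ 0.00155599, -0.02281031,  0.04251488]), 'opening': 0.08565909075643313} 0.025
```

View pics/scene0.png

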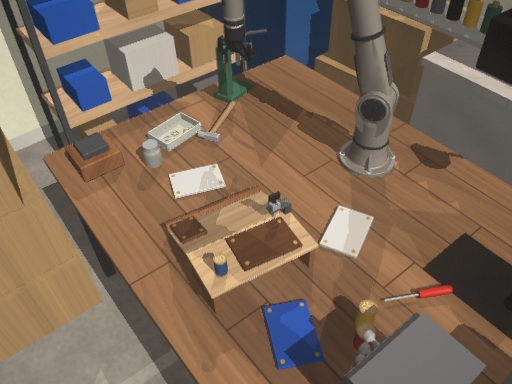

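View pics/top0.png

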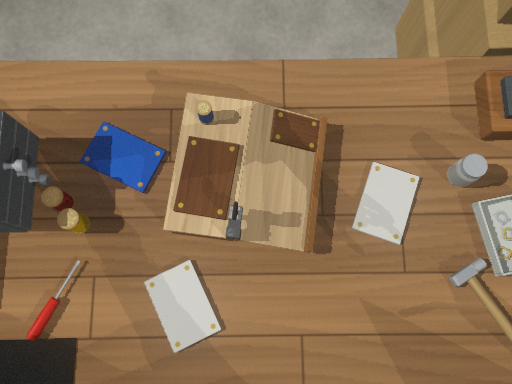

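Run:
```python
import cv2
a=cv2.imread("pics/top0.png")[100:300,130:400]; cv2.imwrite("pics/tc.png",cv2.resize(a,None,fx=2.9,fy=2.9,interpolation=cv2.INTER_CUBIC))
a=cv2.imread("pics/scene0.png")[120:320,130:400]; cv2.imwrite("pics/sc.png",cv2.resize(a,None,fx=2.9,fy=2.9,interpolation=cv2.INTER_CUBIC))
```

```text
(no output)
```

View pics/tc.png

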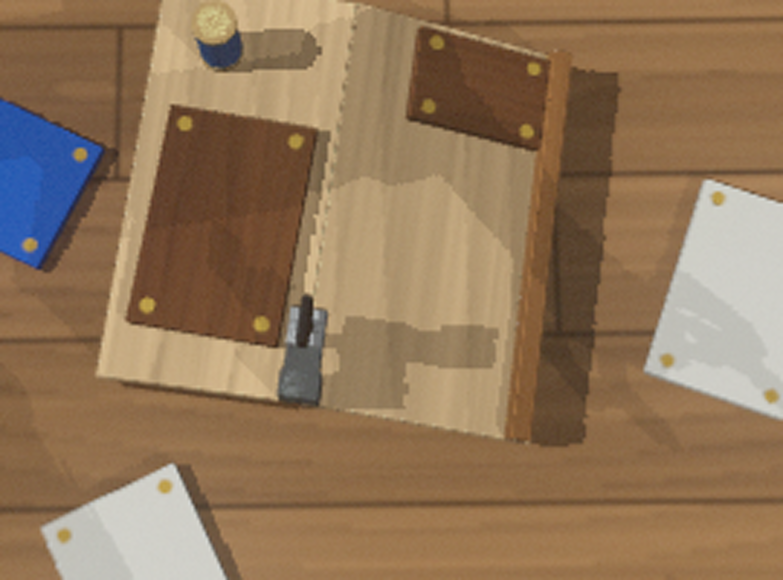

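View pics/sc.png

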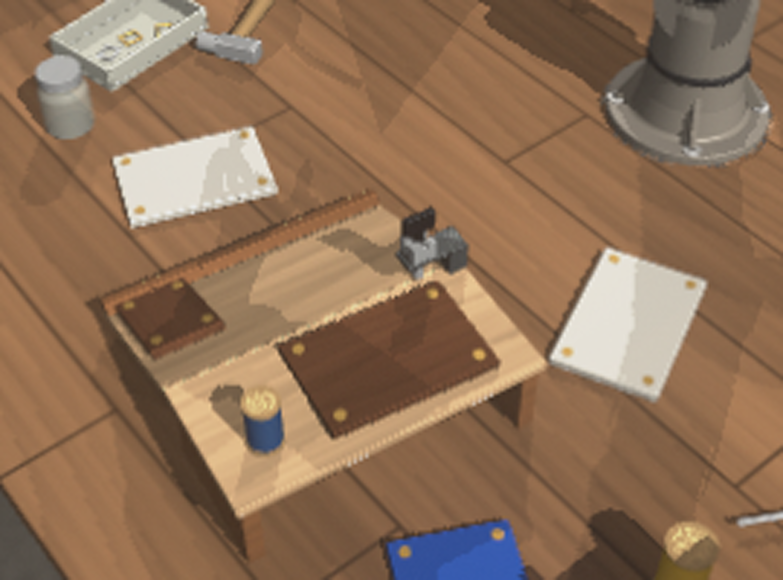

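```bash
cat > h.py <<'E'
import numpy as np, cv2
from station import ctrl
def mats(m):
    K=np.array([[m["fx"],0,m["cx"]],[0,m["fy"],m["cy"]],[0,0,1.]]); return K,np.array(m["distortion"]),np.array(m["world_to_cam"])
def rays(m,px):
    K,d,T=mats(m); u=cv2.undistortPoints(np.array(px,float).reshape(-1,1,2),K,d).reshape(-1,2)
    D=np.c_[u,np.ones(len(u))]@T[:3,:3]; C=-T[:3,:3].T@T[:3,3]; return C,D
def plane(m,px,z):
    C,D=rays(m,px); return C+D*((z-C[2])/D[:,2])[:,None]
def proj(m,P):
    K,d,T=mats(m); return cv2.projectPoints(np.array(P,float).reshape(-1,3),T[:3,:3],T[:3,3],K,d)[0].reshape(-1,2)
def tri(ms,pxs):
    A=np.zeros((3,3));b=np.zeros(3)
    for m,p in zip(ms,pxs):
        C,D=rays(m,[p]); d=D[0]/np.linalg.norm(D[0]); Q=np.eye(3)-np.outer(d,d); A+=Q;b+=Q@C
    return np.linalg.solve(A,b)
def save(name,im,box=None,f=1):
    if box: im=im[box[1]:box[3],box[0]:box[2]]
    cv2.imwrite("pics/"+name,cv2.resize(im,None,fx=f,fy=f,interpolation=cv2.INTER_CUBIC)[:,:,::-1])
E
python3 - <<'E'
from h import *
for n,box in (("top",(160,85,330,255)),("scene",(160,180,325,310))):
    im=cv2.imread(f"pics/{n}0.png"); m=ctrl.camera_model(n)
    hsv=cv2.cvtColor(im,cv2.COLOR_BGR2HSV)
    msk=((hsv[...,0]>17)&(hsv[...,0]<32)&(hsv[...,1]>130)&(hsv[...,2]>90)).astype(np.uint8)
    k,l,s,c=cv2.connectedComponentsWithStats(msk)
    for i in range(1,k):
        if s[i,4]>=4 and box[0]<c[i][0]<box[2] and box[1]<c[i][1]<box[3]:
            print(n,c[i].round(1),s[i,4],plane(m,[c[i]],.112)[0].round(4))
m=ctrl.camera_model("top")
# eyeballed landing/stand corners in tc.png: rear -x, rear +x(cut off), crest at both ends
for p in [(98,376),(282,400),(355,5),(507,437)]:
    print(p,plane(m,[(p[0]/2.9+130,p[1]/2.9+100)],.1)[0].round(4))
ims=cv2.imread("pics/top0.png"); save("tstand.png",ims[:,:,::-1],(150,80,340,260),4)
E
```

```text
top [280.3 114.1] 20 [ 0.7543 -0.031   0.112 ]
top [313.8 123.5] 18 [ 0.7299 -0.1087  0.112 ]
top [277.3 136.2] 20 [ 0.7    -0.0228  0.112 ]
top [193.2 142. ] 23 [0.6879 0.1725 0.112 ]
top [311.2 144.9] 21 [ 0.6777 -0.1008  0.112 ]
top [231.6 148.3] 24 [0.6716 0.0835 0.112 ]
top [180.3 204.8] 25 [0.5397 0.1993 0.112 ]
top [219.8 211.2] 26 [0.524  0.1104 0.112 ]
scene [278.9 220.9] 8 [0.5248 0.111  0.112 ]
scene [201.  229.5] 6 [ 0.7196 -0.004   0.112 ]
scene [183.2 236.8] 4 [ 0.7739 -0.0131  0.112 ]
scene [232.2 240. ] 10 [0.6726 0.0836 0.112 ]
scene [294.8 242. ] 10 [0.5411 0.1992 0.112 ]
scene [246.6 262.9] 11 [0.689 0.172 0.112]
scene [301. 304.] 5 [0.6603 0.3575 0.112 ]
(98, 376) [0.4857 0.2369 0.1   ]
(282, 400) [0.4651 0.0944 0.1   ]
(355, 5) [0.7912 0.0341 0.1   ]
(507, 437) [ 0.4344 -0.0789  0.1   ]
```

View pics/tstand.png

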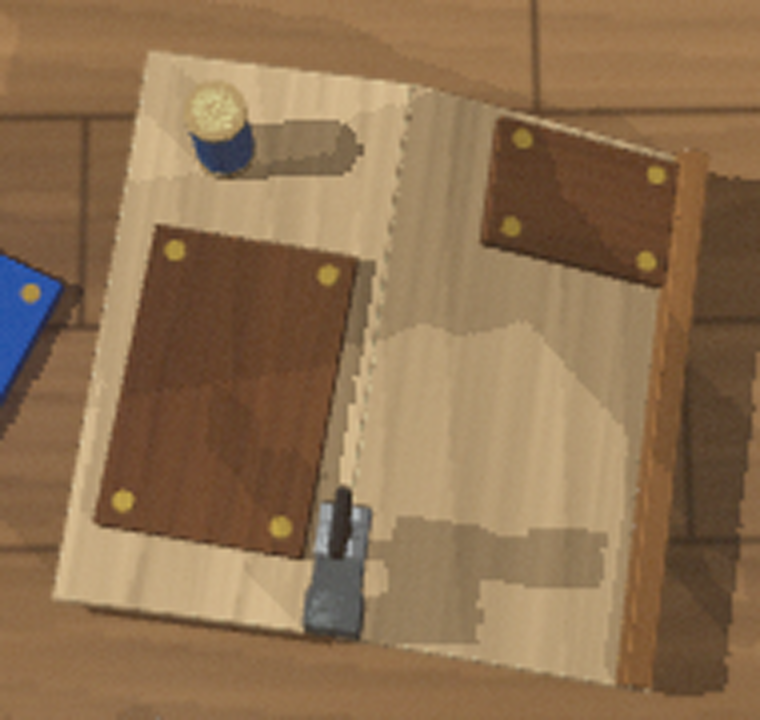

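Run:
```python
from h import *
m=ctrl.camera_model("top");s=ctrl.camera_model("scene")
def f(p): return (p[0]/4+150-.375,p[1]/4+80-.375)
P=plane(m,[f(p) for p in [(148,52),(53,599),(412,87)]],.1);print(P.round(4))
loc=np.array([(205,160),(-130,160),(205,0)])/1000
# rigid fit
a=loc-loc.mean(0);b=P[:,:2]-P[:,:2].mean(0)
th=np.arctan2((a[:,0]*b[:,1]-a[:,1]*b[:,0]).sum(),(a*b).sum())
R=np.array([[np.cos(th),-np.sin(th)],[np.sin(th),np.cos(th)]]);t=P[:,:2].mean(0)-R@loc.mean(0)
print("yaw",np.degrees(th),"origin",t,"res",((loc@R.T+t-P[:,:2])*1000).round(1))
h=R@[-.08,0]+t;print("handle pred",h,"z .178")
print("proj top",proj(m,[(*h,.178)]),proj(m,[(*h,.178)])*4-np.array([600,320]),"scene",proj(s,[(*h,.178)]))
riv=np.array([[.6879,.1725],[.6716,.0835],[.5397,.1993],[.524,.1104]])
rivs=np.array([[.689,.172],[.6726,.0836],[.5411,.1992],[.5248,.111]])
for r in (riv,rivs):
  L=(r-t)@R;print("rivets in stand",(L*1000).round(1),"mid",(L.mean(0)*1000).round(1))
cr=[(x/1000,y/1000) for x,y in [(-130,0),(205,0),(-130,160),(205,160)]]
for n,mm in(("top",m),("scene",s)):
  im=cv2.imread(f"pics/{n}0.png")
  im=cv2.resize(im,None,fx=3,fy=3,interpolation=cv2.INTER_CUBIC)
  W=[(*(R@np.array(c)+t),.1) for c in cr]+[(*(R@np.array((c,-.175*np.cos(.349)))+t),.1-.175*np.sin(.349)) for c in(-.13,.205)]
  for q in np.vstack([proj(mm,W),proj(mm,[(*h,.178),(*h,.190),(*h,.166)])]): cv2.circle(im,tuple(int(v) for v in (q+.5)*3),3,(0,255,0),1)
  c=im[220:790,450:1050] if n=="top" else im[530:950,450:1000]
  cv2.imwrite(f"pics/fit_{n}.png",c)
```

```text
[[0.8159 0.1912 0.1   ]
 [0.4864 0.239  0.1   ]
 [0.7921 0.0336 0.1   ]]
yaw -8.340886963872807 origin [0.59030095 0.06258531] res [[ 0.4 -0.1]
 [-1.5  0.8]
 [ 1.  -0.7]]
handle pred [0.51114715 0.07419029] z .178
proj top [[234.81919515 211.289078  ]] [[339.27678058 525.15631201]] scene [[274.64924015 195.77423587]]
rivets in stand [[ 80.6 122.9]
 [ 77.4  32.5]
 [-69.9 127.9]
 [-72.5  37.7]] mid [ 3.9 80.3]
rivets in stand [[ 81.8 122.6]
 [ 78.4  32.7]
 [-68.5 128. ]
 [-71.8  38.4]] mid [ 5.  80.4]
```

View pics/fit_top.png

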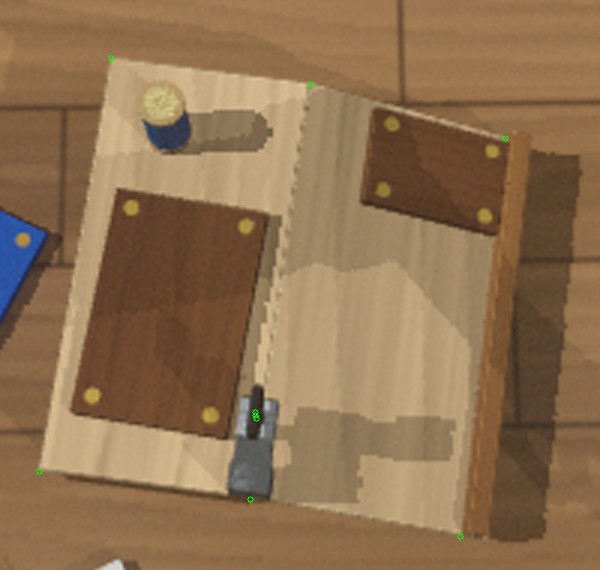

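View pics/fit_scene.png

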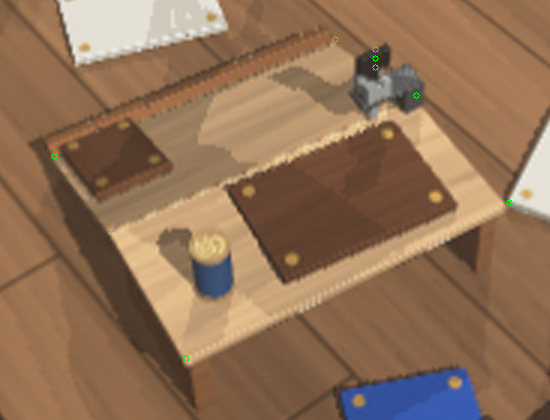

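```bash
cat >> h.py <<'E'
from scipy.spatial.transform import Rotation as Ro
TH=np.radians(-8.34); ST=np.array([.5903,.0626])
SX=np.array([np.cos(TH),np.sin(TH),0]); SY=np.array([-np.sin(TH),np.cos(TH),0])
def sp(x,y,z): # stand mm -> world m
    return np.array([ST[0],ST[1],0])+SX*x/1e3+SY*y/1e3+np.array([0,0,z/1e3])
def to_stand(p): d=np.asarray(p)-[ST[0],ST[1],0]; return np.array([d@SX,d@SY,d[2]])*1e3
def st():
    o=ctrl.get_obs(); R=Ro.from_rotvec(o["tcp_rot"]).as_matrix()
    print("t",round(o["t"],2),"stand mm",to_stand(o["position"]).round(1),"F",(np.array([SX,SY,[0,0,1]])@o["force"]).round(1),"open",round(o["opening"]*1e3,1),"j",o["joints"].round(2))
    return o,R
def need(target,Rt):
    o,R=st(); print("shift tool mm",(R.T@(target-o["position"])*1e3).round(1),"rotvec tool deg",np.degrees(Ro.from_matrix(R.T@Rt).as_rotvec()).round(2))
E
python3 - <<'E'
from h import *
o,R=st();print(R.round(3))
D=np.array([0,0,-1.])
for zz in (SY,-SY):
    Rt=np.c_[np.cross(D,zz),D,zz]; need(sp(-80,0,178+5+6),Rt)
for zz in (SX,-SX):
    Rt=np.c_[np.cross(D,zz),D,zz]; need(sp(0,160,178+5+6),Rt)
E
```

```text
t 0.15 stand mm [-285.2 -614.4  225.9] F [0.8 1.  0.6] open 85.7 j [ 1.12  0.31  0.01  1.51 -0.    1.32 -0.03]
[[-0.917 -0.001  0.399]
 [-0.399  0.002 -0.917]
 [ 0.    -1.    -0.002]]
t 0.15 stand mm [-285.2 -614.4  225.9] F [0.8 1.  0.6] open 85.7 j [ 1.12  0.31  0.01  1.51 -0.    1.32 -0.03]
shift tool mm [-498.4   37.7 -413.7] rotvec tool deg [ 4.0000e-02 -1.4817e+02 -1.4000e-01]
t 0.15 stand mm [-285.2 -614.4  225.9] F [0.8 1.  0.6] open 85.7 j [ 1.12  0.31  0.01  1.51 -0.    1.32 -0.03]
shift tool mm [-498.4   37.7 -413.7] rotvec tool deg [1.000e-01 3.183e+01 3.000e-02]
t 0.15 stand mm [-285.2 -614.4  225.9] F [0.8 1.  0.6] open 85.7 j [ 1.12  0.31  0.01  1.51 -0.    1.32 -0.03]
shift tool mm [-650.8   37.8 -507.4] rotvec tool deg [ 1.000e-01 -5.817e+01 -5.000e-02]
t 0.15 stand mm [-285.2 -614.4  225.9] F [0.8 1.  0.6] open 85.7 j [ 1.12  0.31  0.01  1.51 -0.    1.32 -0.03]
shift tool mm [-650.8   37.8 -507.4] rotvec tool deg [6.0000e-02 1.2183e+02 1.1000e-01]
```

Call:
arm_command --deltas '[[[1,-30,-22,-25,0,0,0],[1,-38,-20,-32,0,0,0],[1,-38,-10,-32,0,0,0],[1,-38,0,-32,0,0,0],[1,-38,0,-32,0,0,0]]]' --grip_force 60

```text
t: 0.78
position: [0.3256, -0.29, 0.2788]
tcp_rot: [-0.415, 1.995, -1.996]
force: [0.7, 0.1, 0.4]
opening: 0.0856
```

Call:
arm_command --deltas '[[[1,-38,0,-32,0,0,0],[1,-38,0,-32,0,0,0],[1,-38,0,-32,0,0,0],[1,-38,0,-32,0,0,0],[1,-38,0,-32,0,0,0]]]'

```text
t: 1.4
position: [0.4359, -0.0678, 0.2786]
tcp_rot: [-0.415, 1.996, -1.996]
force: [0.5, 0.5, -0.3]
opening: 0.0855
```

Call:
arm_command --deltas '[[[1,-38,0,-32,0,0,0],[1,-38,0,-32,0,0,0],[1,-40,0,-32,0,0,0],[1,0,0,0,0,-10.5,0],[1,0,0,0,0,-10.5,0]]]'

```text
t: 2.02
position: [0.5036, 0.0661, 0.2782]
tcp_rot: [-0.73, 1.761, -1.76]
force: [0.7, -0.3, -0.4]
opening: 0.0851
```

Call:
arm_command --deltas '[[[1,0,0,0,0,-10.5,0],[1,0,0,0,0,-10.5,0],[1,0,0,0,0,-10.5,0],[1,0,0,0,0,-10.5,0],[1,0,0,0,0,-10.5,0]]]'

```text
t: 2.65
position: [0.5035, 0.065, 0.2784]
tcp_rot: [-1.268, 1.115, -1.114]
force: [-0.1, 0.5, 0.2]
opening: 0.0855
```

Call:
arm_command --deltas '[[[1,0,0,0,0,-10.5,0],[1,0,0,0,0,-10.5,0],[1,0,0,0,0,-10.5,0],[1,0,0,0,0,-10.5,0],[1,0,0,0,0,-10.5,0]]]'

```text
t: 3.28
position: [0.5035, 0.0649, 0.2784]
tcp_rot: [-1.532, 0.413, -0.412]
force: [-0.2, -0.6, 0.3]
opening: 0.0851
```

Run:
```python
from h import *
D=np.array([0,0,-1.]); zz=SY
Rt=np.c_[np.cross(D,zz),D,zz]; need(sp(-80,0,178+5+6),Rt)
```

```text
t 3.27 stand mm [-86.2 -10.3 278.4] F [-0.1 -0.7  0.3] open 85.1 j [ 0.53  0.31 -0.91  1.5   0.25  1.45  0.66]
shift tool mm [ 2.  89.4 11.9] rotvec tool deg [  0.03 -21.84  -0.04]
```

Call:
arm_command --deltas '[[[1,0,0,0,0,-10.5,0],[1,0,0,0,0,-10.5,0],[1,0,0,0,0,-0.8,0],[1,0,0,0,0,0,0]]]'

```text
t: 3.78
position: [0.5036, 0.065, 0.2786]
tcp_rot: [-1.568, 0.122, -0.121]
force: [0.9, 0.4, 0.2]
opening: 0.0856
```

Run:
```python
from h import *
D=np.array([0,0,-1.]); zz=SY
Rt=np.c_[np.cross(D,zz),D,zz]; need(sp(-80,0,178+5+6),Rt)
m=ctrl.camera_model("wrist"); im=ctrl.capture("wrist"); save("w1.png",im,None,1.5)
P=[sp(-80+a,b,190) for a in(-18,18) for b in (-4,4)]; print((proj(m,P)*1.5).round(0))
```

```text
t 3.77 stand mm [-86.1 -10.2 278.6] F [0.8 0.6 0.2] open 85.6 j [ 0.58  0.34 -0.98  1.5   0.28  1.46  1.01]
shift tool mm [ 6.  89.6 10.3] rotvec tool deg [ 0.01 -0.52 -0.03]
[[393. 275.]
 [407. 275.]
 [393. 331.]
 [406. 330.]]
```

View pics/w1.png

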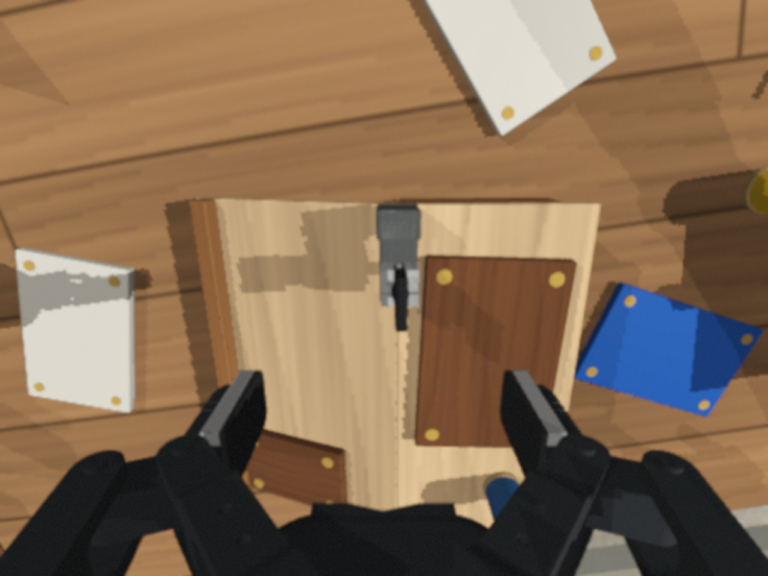

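Call:
arm_command --deltas '[[[1,6,20,11,0,-0.5,0],[1,0,30,0,0,0,0],[1,0,24,0,0,0,0],[1,0,15,0,0,0,0],[1,0,0,0,0,0,0]]]'

```text
t: 4.45
position: [0.5105, 0.0752, 0.1882]
tcp_rot: [-1.568, 0.114, -0.11]
force: [0.0, -0.3, -0.2]
opening: 0.0855
```

Run:
```python
from h import *
st()
for n,b in(("wrist",None),("scene",(220,140,350,250))):
  save(n+"2.png",ctrl.capture(n),b,1.5 if not b else 5)
```

```text
t 4.45 stand mm [-80.8   0.9 188.2] F [ 0.  -0.3 -0.2] open 85.5 j [ 0.53  0.42 -0.95  1.64  0.35  1.27  0.94]
```

View pics/wrist2.png

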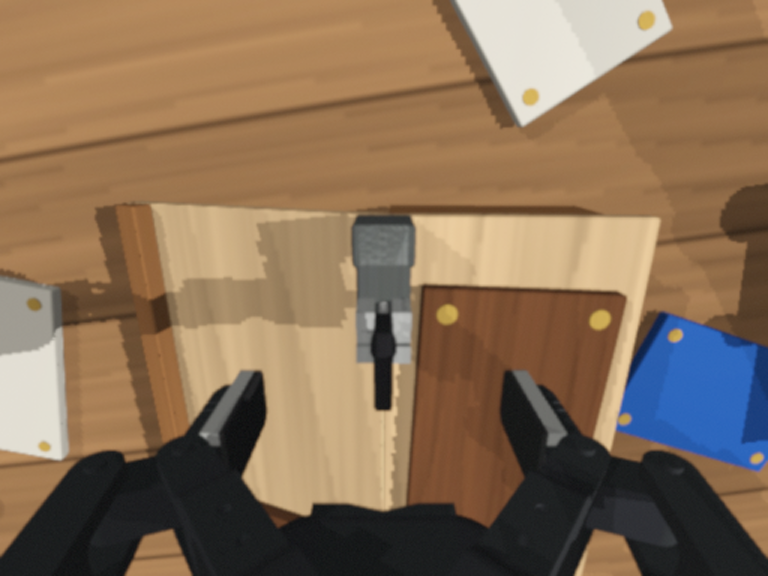

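View pics/scene2.png

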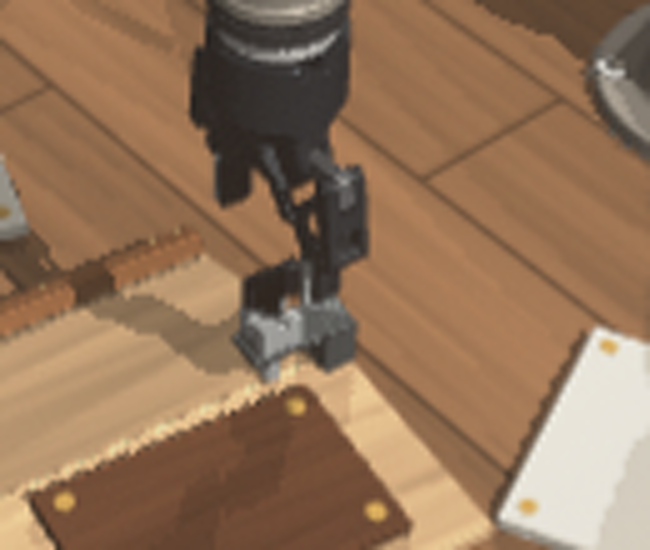

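Call:
arm_command --deltas '[[[-1,0,0,0,0,0,0],[-1,0,0,0,0,0,0],[-1,0,0,0,0,0,0],[-1,0,0,0,0,0,0],[-1,0,0,0,0,0,0]]]' --grip_force 70

```text
t: 5.18
position: [0.5114, 0.075, 0.1898]
tcp_rot: [-1.568, 0.113, -0.113]
force: [0.2, -1.1, -0.1]
opening: -0.0001
```

Run:
```python
from h import *
st()
save("wrist3.png",ctrl.capture("wrist"),None,1.5)
```

```text
t 5.17 stand mm [-79.9   0.9 189.8] F [ 0.3 -1.1 -0.1] open -0.1 j [ 0.53  0.42 -0.95  1.64  0.35  1.27  0.94]
```

View pics/wrist3.png

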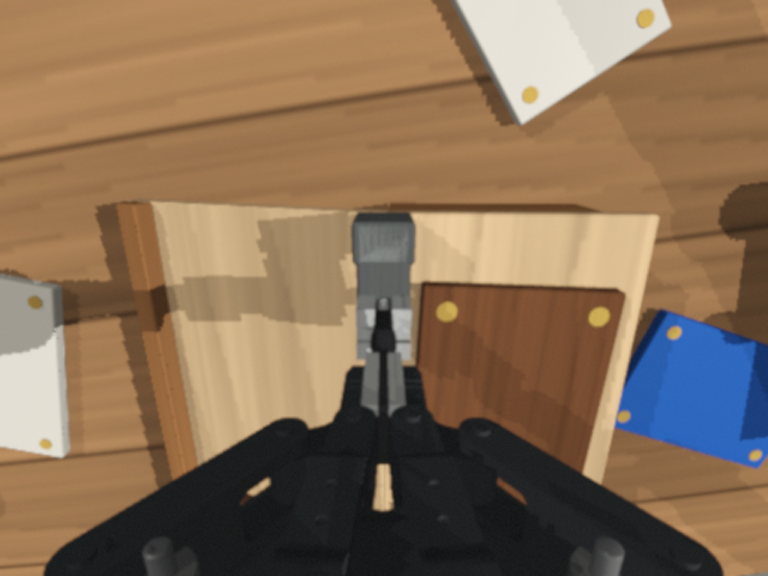

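Run:
```python
from h import *
o,R=st(); m=ctrl.camera_model("wrist"); im=ctrl.capture("wrist")
im=cv2.resize(im,None,fx=1.5,fy=1.5)
for off in (0,6,25):
  p=o["position"]+R@[0,off/1e3,0]; q=proj(m,[p])[0]*1.5; print(off,q.round(0)); 
print("paddle",(proj(m,[sp(-80+a,0,z) for z in(190,166) for a in(-18,18)])*1.5).round(0))
C=-np.array(m["world_to_cam"])[:3,:3].T@np.array(m["world_to_cam"])[:3,3]; print("cam stand",to_stand(C).round(0))
a=ctrl.capture("scene"); save("scene3.png",a,(220,120,350,250),6)
a=ctrl.capture("top"); save("top3.png",a,(190,150,290,250),6)
```

```text
t 5.22 stand mm [-79.9   0.9 189.8] F [ 0.4  0.6 -0.3] open 0.0 j [ 0.53  0.42 -0.95  1.64  0.35  1.27  0.94]
0 [383. 368.]
6 [383. 360.]
25 [383. 340.]
paddle [[381. 327.]
 [381. 406.]
 [381. 304.]
 [381. 376.]]
cam stand [-163.    1.  337.]
```

View pics/scene3.png

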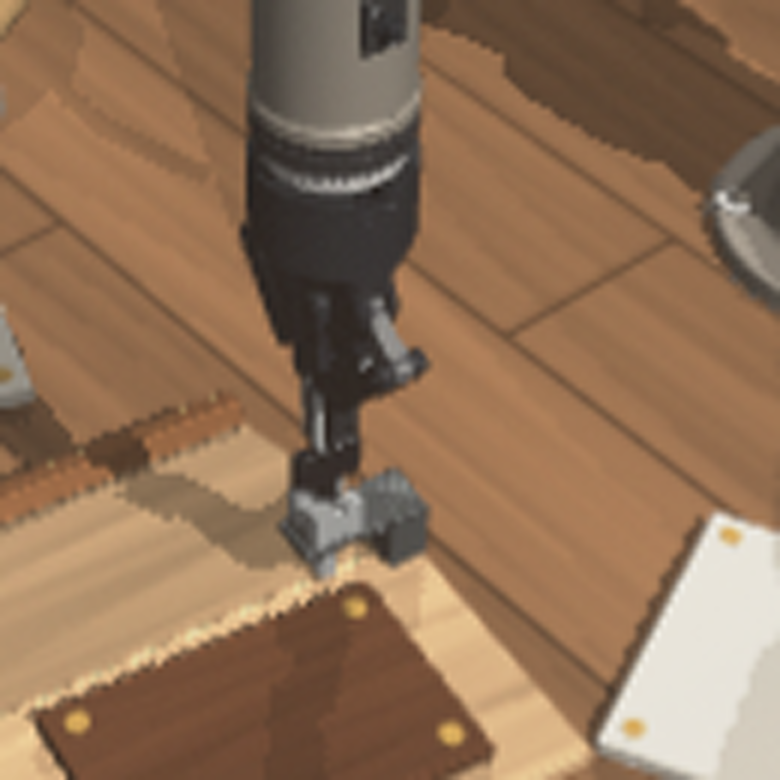

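View pics/top3.png

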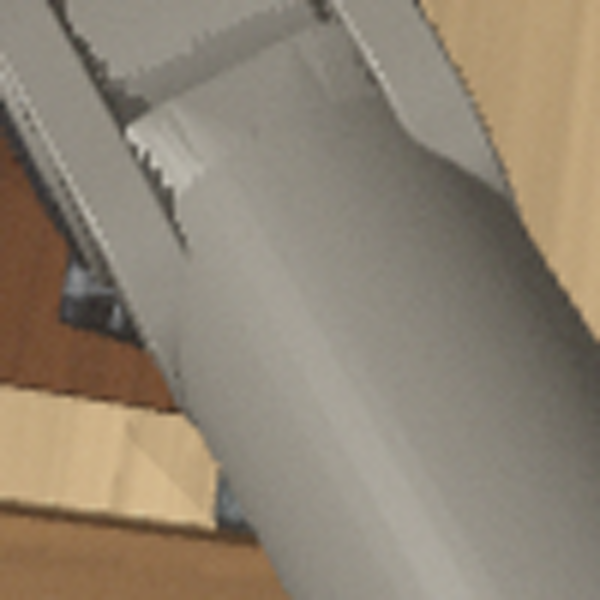

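Call:
arm_command --deltas '[[[-1,0,-4,0,0,0,0],[-1,0,-4,0,0,0,0],[-1,0,0,0,0,0,0]]]'

```text
t: 5.75
position: [0.5117, 0.0753, 0.1983]
tcp_rot: [-1.568, 0.112, -0.113]
force: [-0.5, 0.8, 0.7]
opening: -0.0002
```

Run:
```python
from h import *
o,R=st(); m=ctrl.camera_model("scene")
save("scene4.png",ctrl.capture("scene"),(220,120,350,250),6)
for z in (190,178,166): print(z,((proj(m,[sp(-80,0,z)])[0]-[220,120]+.5)*6).round(0))
p=o["position"]
for k in (0,6,25): print(k,((proj(m,[p-[0,0,k/1e3]])[0]-[220,120]+.5)*6).round(0))
```

```text
t 5.75 stand mm [-79.6   1.1 198.3] F [-0.6  0.7  0.7] open -0.2 j [ 0.53  0.41 -0.96  1.62  0.35  1.29  0.95]
190 [331. 440.]
178 [331. 458.]
166 [331. 475.]
0 [332. 429.]
6 [332. 438.]
25 [331. 466.]
```

View pics/scene4.png

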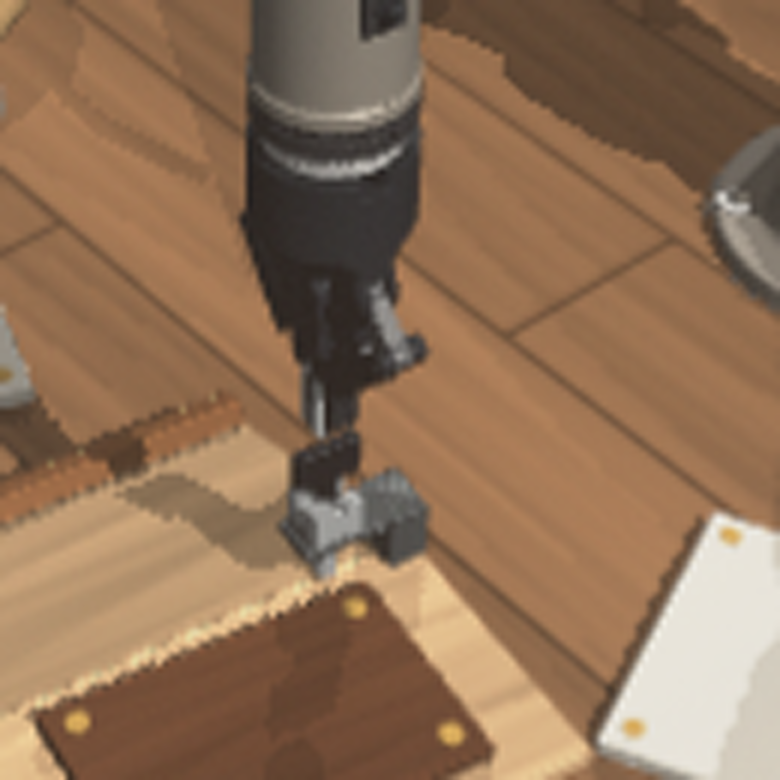

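Call:
arm_command --deltas '[[[-1,0,-50,0,0,0,0],[-1,0,0,0,0,0,0]]]'

```text
t: 6.05
position: [0.5136, 0.0765, 0.2513]
tcp_rot: [-1.566, 0.107, -0.118]
force: [0.7, 1.3, -0.0]
opening: -0.0002
```

Run:
```python
from h import *
o,R=st(); m=ctrl.camera_model("scene"); im=ctrl.capture("scene").copy()
w=ctrl.camera_model("wrist"); iw=ctrl.capture("wrist").copy()
p=o["position"]
f=6;c=cv2.resize(im[110:230,220:350],None,fx=f,fy=f,interpolation=cv2.INTER_CUBIC)
d=cv2.resize(iw,None,fx=1.5,fy=1.5,interpolation=cv2.INTER_CUBIC)
for k in (0,6,25):
  q=((proj(m,[p-[0,0,k/1e3]])[0]-[220,110]+.5)*f); cv2.circle(c,tuple(int(v) for v in q),3,(0,255,0),-1)
  for a in (-11,0,11):
    q=((proj(w,[p-[0,0,k/1e3]+SX*a/1e3])[0]+.5)*1.5); cv2.circle(d,tuple(int(v) for v in q),2,(0,255,0),-1)
save("s5.png",c);save("w5.png",d)
```

```text
t 6.05 stand mm [-77.9   2.6 251.3] F [ 0.5  1.3 -0. ] open -0.2 j [ 0.55  0.37 -0.98  1.53  0.31  1.4   0.98]
```

View pics/s5.png

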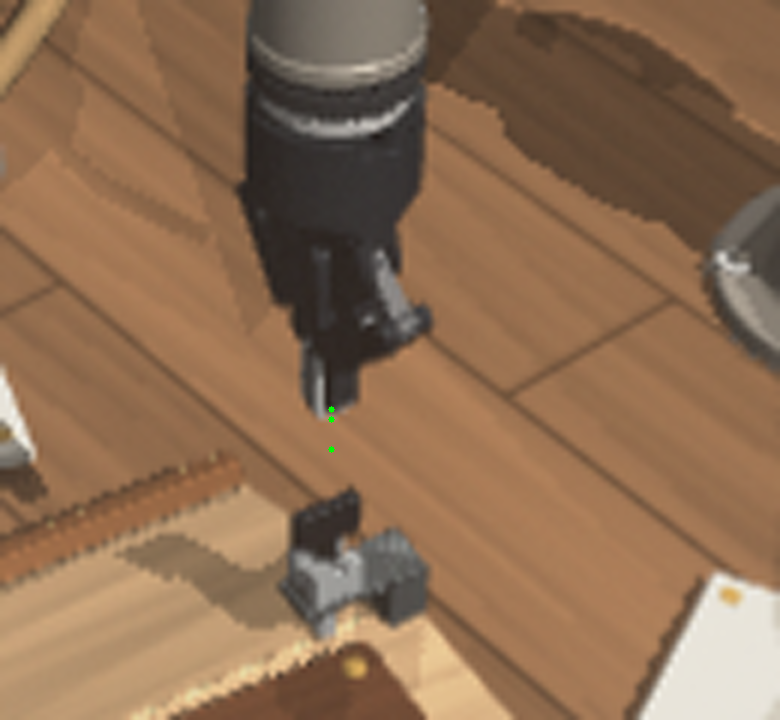

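View pics/w5.png

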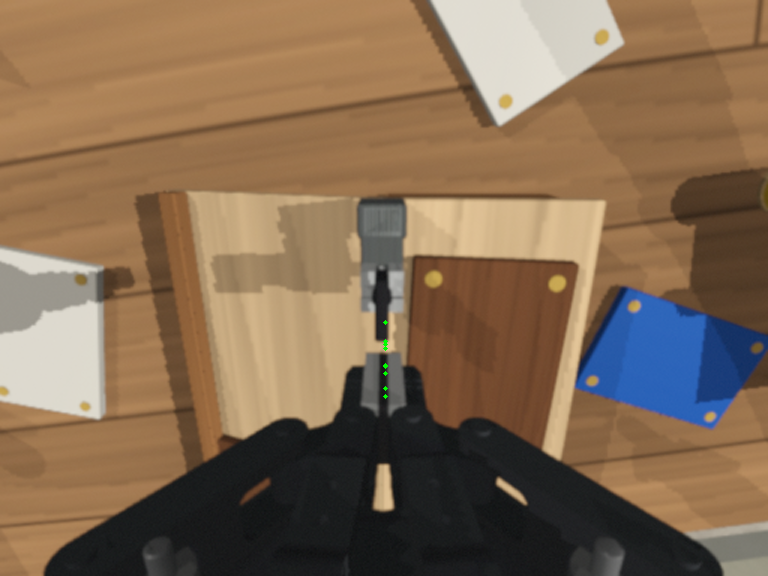

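Call:
arm_command --deltas '[[[1,0,0,0,0,0,0],[1,0,0,0,0,0,0],[1,0,0,0,0,0,0],[1,0,0,0,0,0,0]]]'

```text
t: 6.65
position: [0.5112, 0.0751, 0.2475]
tcp_rot: [-1.568, 0.113, -0.112]
force: [0.4, -0.2, 0.6]
opening: 0.0723
```

Run:
```python
from h import *
D=np.array([0,0,-1.]); zz=SY
Rt=np.c_[np.cross(D,zz),D,zz]; need(sp(-80,0.5,166),Rt)
```

```text
t 6.65 stand mm [-80.    0.9 247.5] F [ 0.5 -0.2  0.6] open 72.3 j [ 0.55  0.37 -0.98  1.54  0.31  1.4   0.98]
shift tool mm [ 0.1 81.5 -0.4] rotvec tool deg [ 0.    0.13 -0.03]
```

Call:
arm_command --deltas '[[[1,0,25,0,0,0,0],[1,0,25,0,0,0,0],[1,0,20,0,0,0,0],[1,0,11,0,0,0,0],[1,0,0,0,0,0,0]]]'

```text
t: 7.28
position: [0.511, 0.0749, 0.1663]
tcp_rot: [-1.568, 0.114, -0.112]
force: [0.2, -0.0, 1.0]
opening: 0.0853
```

Call:
arm_command --deltas '[[[-1,0,0,0,0,0,0],[-1,0,0,0,0,0,0],[-1,0,0,0,0,0,0],[-1,0,0,0,0,0,0],[-1,0,0,0,0,0,0]]]'

```text
t: 7.9
position: [0.5115, 0.0751, 0.1672]
tcp_rot: [-1.568, 0.112, -0.113]
force: [0.2, -0.3, 2.2]
opening: 0.0066
```

Run:
```python
from h import *
o,R=st(); save("s6.png",ctrl.capture("scene"),(220,110,350,230),6)
save("w6.png",ctrl.capture("wrist"),None,1.5)
```

```text
t 7.9 stand mm [-79.8   0.9 167.2] F [ 0.2 -0.3  2.2] open 6.6 j [ 0.52  0.44 -0.94  1.67  0.37  1.23  0.92]
```

View pics/s6.png

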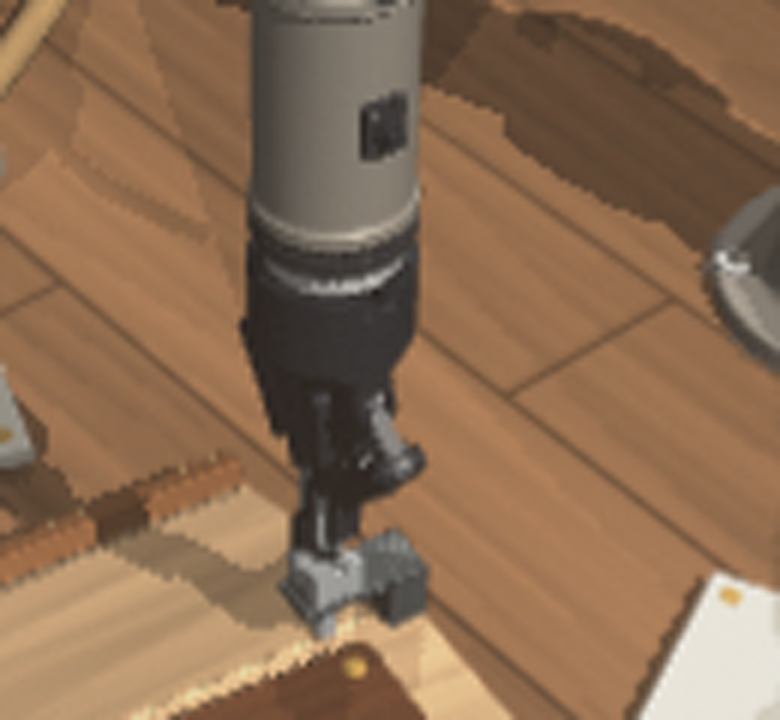

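View pics/w6.png

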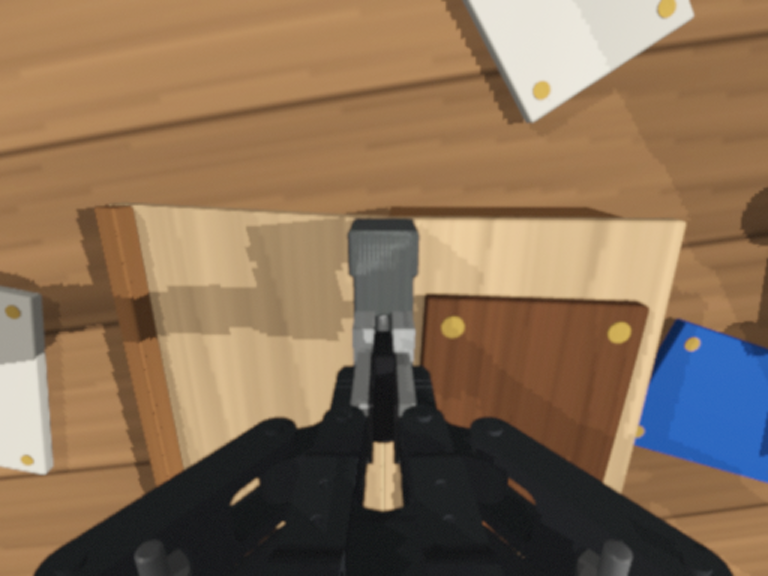

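Call:
arm_command --deltas '[[[-1,0,-6,0,0,0,0],[-1,0,-6,0,0,0,0],[-1,0,-6,0,0,0,0],[-1,0,-6,0,0,0,0],[-1,0,0,0,0,0,0]]]' --grip_force 90

```text
t: 8.62
position: [0.5112, 0.075, 0.1906]
tcp_rot: [-1.568, 0.113, -0.112]
force: [4.1, 1.3, -10.5]
opening: 0.0054
```

Run:
```python
from h import *
o,R=st(); save("s7.png",ctrl.capture("scene"),(220,110,350,230),6)
```

```text
t 8.62 stand mm [-80.1   0.8 190.6] F [  3.9   1.9 -10.5] open 5.4 j [ 0.53  0.42 -0.95  1.64  0.35  1.27  0.94]
```

View pics/s7.png

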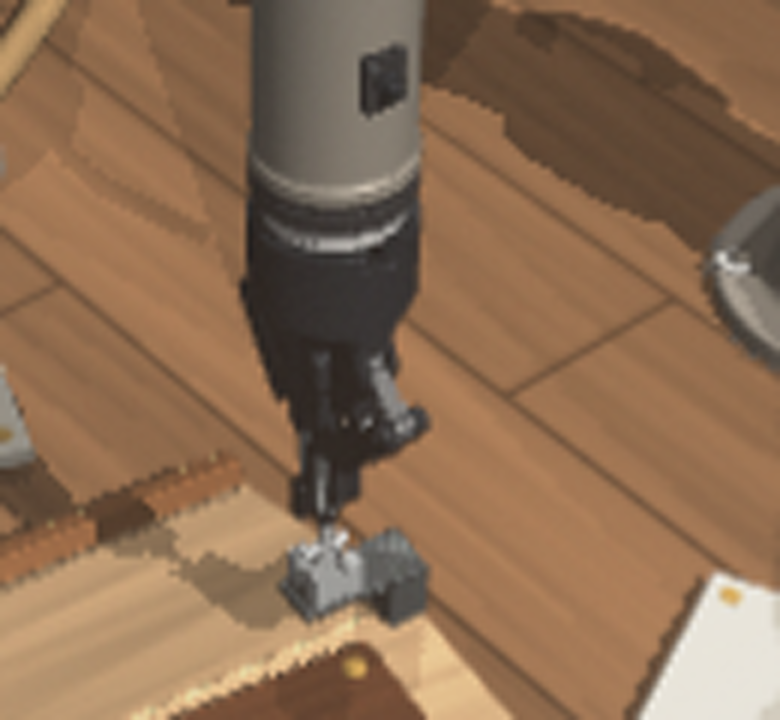

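Call:
arm_command --deltas '[[[-1,0,0,0,0,10,0],[-1,0,0,0,0,10,0],[-1,0,0,0,0,10,0]]]'

```text
t: 9.05
position: [0.5115, 0.0756, 0.1904]
tcp_rot: [-1.505, 0.526, -0.526]
force: [4.2, 1.8, -11.4]
opening: 0.0055
```

Run:
```python
from h import *
o,R=st();print(o["ft_torque"])
```

```text
t 9.05 stand mm [-79.9   1.4 190.4] F [  3.9   2.4 -11.4] open 5.5 j [ 0.46  0.38 -0.84  1.64  0.29  1.26  0.46]
[ 0.43927116 -1.05266003  0.09247981]
```

Call:
arm_command --deltas '[[[-1,0,0,0,0,10,0],[-1,0,0,0,0,10,0],[-1,0,0,0,0,10,0],[-1,0,0,0,0,10,0],[-1,0,0,0,0,10,0]]]'

```text
t: 9.68
position: [0.5124, 0.0761, 0.1907]
tcp_rot: [-1.218, 1.189, -1.19]
force: [6.5, 0.9, -11.4]
opening: 0.0056
```

Call:
arm_command --deltas '[[[-1,0,0,0,0,10,0],[-1,0,0,0,0,0,0]]]'

```text
t: 9.93
position: [0.5126, 0.0762, 0.1908]
tcp_rot: [-1.134, 1.313, -1.314]
force: [6.4, 2.1, -12.5]
opening: 0.0058
```

Run:
```python
from h import *
o,R=st();print(o["ft_torque"], "z in stand",np.array([SX,SY])@R[:,2])
save("s8.png",ctrl.capture("scene"),(220,110,350,230),6)
```

```text
t 9.93 stand mm [-78.8   2.2 190.8] F [  6.    3.  -12.5] open 5.8 j [ 0.31  0.33 -0.63  1.64  0.2   1.23 -0.5 ]
[ 0.50640746 -1.41166925 -0.0323415 ] z in stand [0.99999427 0.00208505]
```

View pics/s8.png

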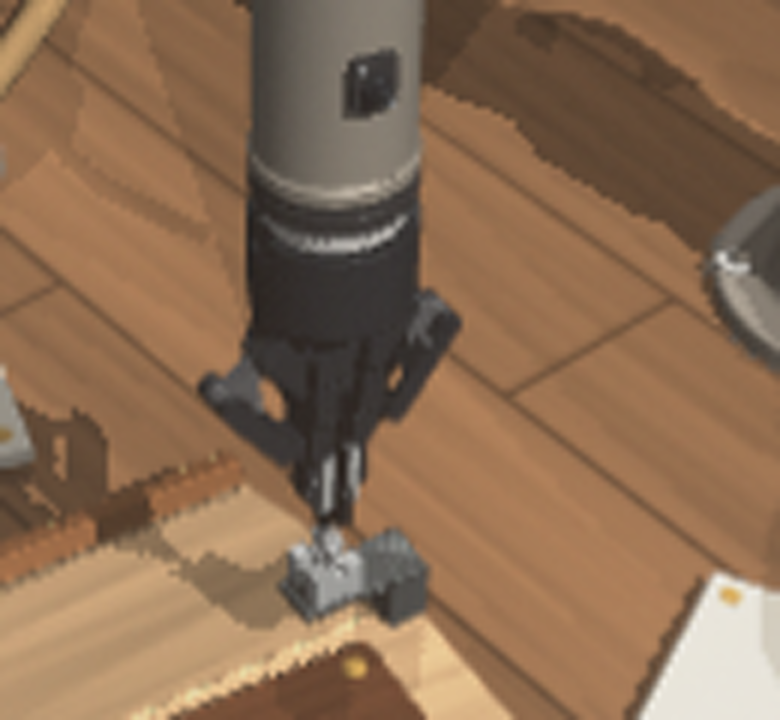

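Call:
arm_command --deltas '[[[-1,0,3,0,0,0,0],[-1,0,3,0,0,0,0],[-1,0,2,0,0,0,0],[-1,0,0,0,0,0,0]]]'

```text
t: 10.48
position: [0.5127, 0.0762, 0.1831]
tcp_rot: [-1.135, 1.312, -1.313]
force: [4.4, 2.2, -10.2]
opening: 0.0057
```

Call:
arm_command --deltas '[[[-1,0,1,0,0,0,0],[-1,0,0,0,0,0,0]]]'

```text
t: 10.72
position: [0.5127, 0.0762, 0.1827]
tcp_rot: [-1.135, 1.312, -1.314]
force: [4.4, 1.6, -6.1]
opening: 0.0057
```

Call:
arm_command --deltas '[[[-1,0,1.5,0,0,0,0],[-1,0,0,0,0,0,0]]]'

```text
t: 10.98
position: [0.5128, 0.0762, 0.1824]
tcp_rot: [-1.134, 1.311, -1.314]
force: [2.4, 2.3, 4.3]
opening: 0.0055
```

Call:
arm_command --deltas '[[[1,0,-0.5,0,0,0,0],[1,0,0,0,0,0,0],[1,0,0,0,0,0,0],[1,0,0,0,0,0,0],[1,0,0,0,0,0,0]]]'

```text
t: 11.6
position: [0.5112, 0.075, 0.1806]
tcp_rot: [-1.138, 1.314, -1.314]
force: [0.1, 0.9, 0.1]
opening: 0.0851
```

Run:
```python
from h import *
o,R=st()
save("s9.png",ctrl.capture("scene"),(220,110,350,230),6)
save("w9.png",ctrl.capture("wrist"),None,1.5)
```

```text
t 11.6 stand mm [-80.1   0.8 180.6] F [-0.   0.9  0.1] open 85.1 j [ 0.31  0.34 -0.63  1.66  0.21  1.21 -0.51]
```

View pics/s9.png

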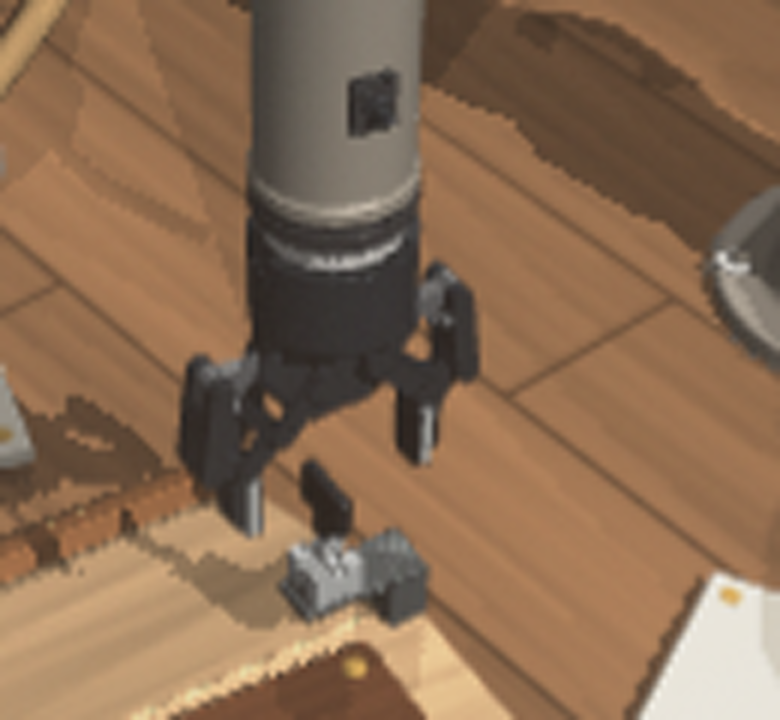

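View pics/w9.png

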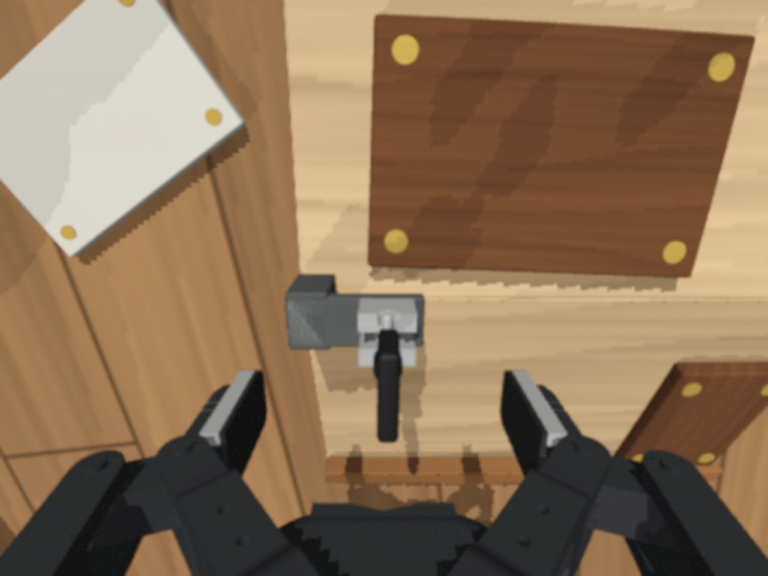

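Call:
arm_command --deltas '[[[1,0,-35,0,0,0,0],[1,0,-35,0,0,0,0],[0.4,-40,0,22,0,0,0],[0.4,-40,0,22,0,0,0],[0.4,-40,0,22,0,0,0]]]' --grip_force 40

```text
t: 12.32
position: [0.5949, 0.185, 0.2509]
tcp_rot: [-1.137, 1.314, -1.315]
force: [0.3, -0.5, 0.8]
opening: 0.06
```

Call:
arm_command --deltas '[[[0.4,-42,0,24,0,0,0],[0.4,0,35,0,0,0,0],[0.4,0,35,0,0,0,0],[0.4,0,30,0,0,0,0],[0.4,0,0,0,0,0,0]]]'

```text
t: 12.95
position: [0.6218, 0.2212, 0.1475]
tcp_rot: [-1.145, 1.317, -1.314]
force: [0.7, -0.4, -0.6]
opening: 0.0601
```

Run:
```python
from h import *
o,R=st();print("z in stand",np.array([SX,SY])@R[:,2])
save("s10.png",ctrl.capture("scene"),(170,160,340,310),4.5)
save("w10.png",ctrl.capture("wrist"),None,1.5)
```

```text
t 12.95 stand mm [  8.1 161.5 147.5] F [ 0.8 -0.3 -0.6] open 60.1 j [-0.02  0.66 -0.6   1.27  0.37  1.32 -0.76]
z in stand [0.9999807 0.0022538]
```

View pics/s10.png

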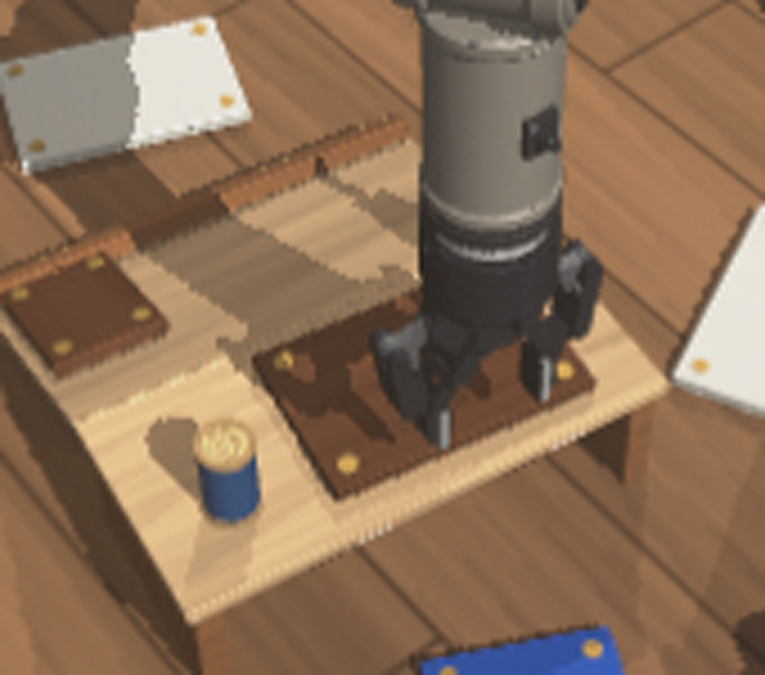

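View pics/w10.png

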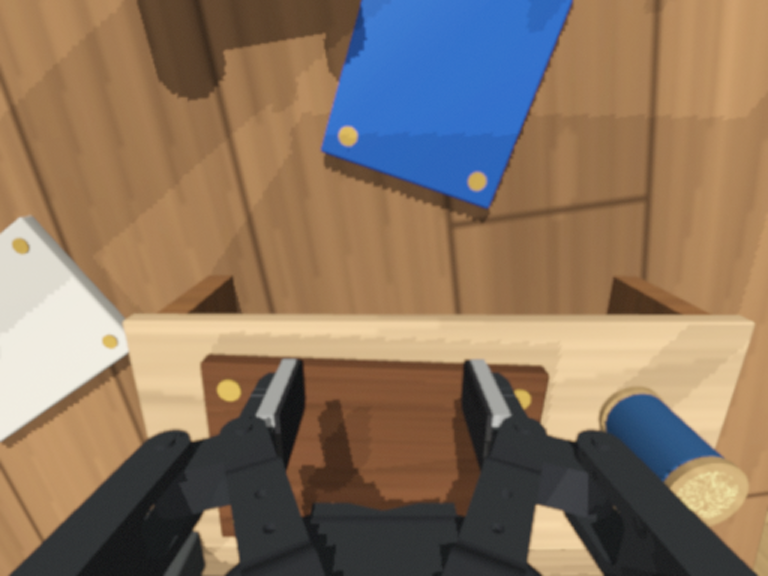

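Run:
```python
from h import *
m=ctrl.camera_model("scene")
for z in (.14,.145,.15,.155,.16):
  print(z,[to_stand(q).round(1)[:2] for q in plane(m,[(268.4,259.3),(291,249)],z)])
w=ctrl.camera_model("wrist")
for z in (.14,.145,.15,.155,.16):
  print(z,[to_stand(q).round(1)[:2] for q in plane(w,[(295/1.5,360/1.5),(472/1.5,360/1.5)],z)])
```

```text
0.14 [array([ 36.2, 159.9]), array([-33.2, 161.3])]
0.145 [array([ 38.2, 163.1]), array([-30.9, 164.5])]
0.15 [array([ 40.1, 166.3]), array([-28.6, 167.7])]
0.155 [array([ 42. , 169.6]), array([-26.3, 171. ])]
0.16 [array([ 44. , 172.8]), array([-24. , 174.2])]
0.14 [array([-27.9, 160. ]), array([ 48.3, 160.1])]
0.145 [array([-26.7, 162.7]), array([ 47.1, 162.8])]
0.15 [array([-25.5, 165.4]), array([ 45.9, 165.5])]
0.155 [array([-24.4, 168.1]), array([ 44.7, 168.2])]
0.16 [array([-23.2, 170.8]), array([ 43.4, 170.9])]
```

Call:
arm_command --deltas '[[[0.4,1,20,2,0,0,0],[0.4,0,15,0,0,0,0],[0.4,0,8,0,0,0,0],[0.4,0,0,0,0,0,0]]]'

```text
t: 13.55
position: [0.6248, 0.2209, 0.1066]
tcp_rot: [-1.14, 1.315, -1.314]
force: [0.5, 0.8, 0.1]
opening: 0.0598
```

Run:
```python
from h import *
o,R=st()
save("s11.png",ctrl.capture("scene"),(170,160,340,310),4.5)
save("w11.png",ctrl.capture("wrist"),None,1.5)
```

```text
t 13.55 stand mm [ 11.2 161.7 106.6] F [0.3 0.9 0.1] open 59.8 j [-0.02  0.7  -0.59  1.32  0.39  1.24 -0.77]
```

View pics/s11.png

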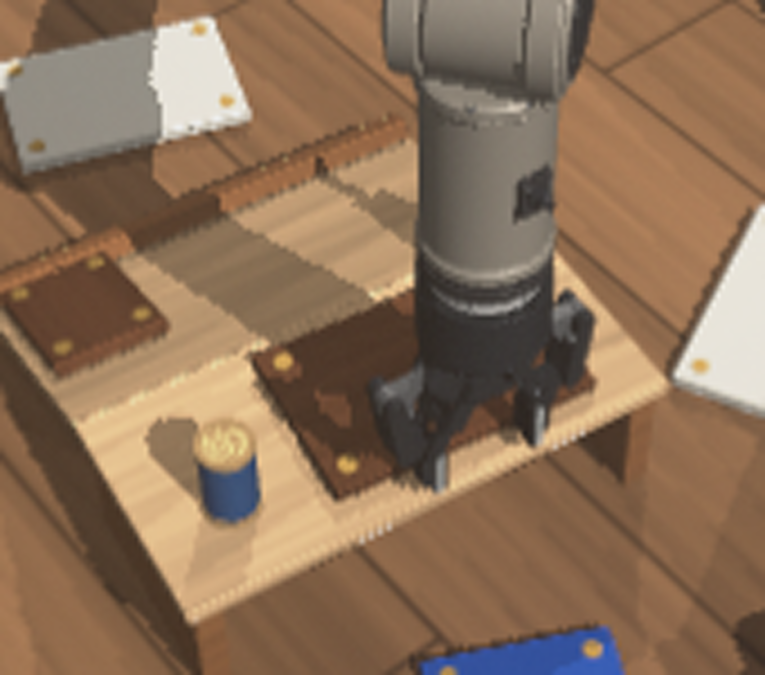

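View pics/w11.png

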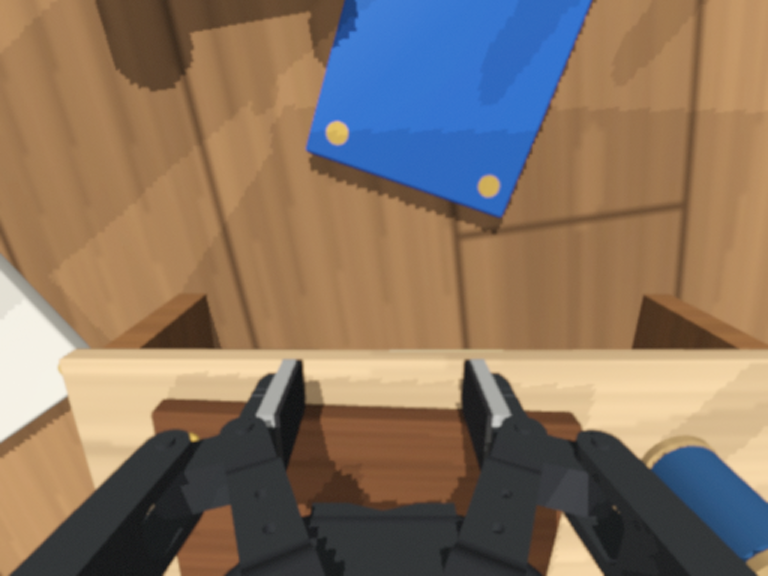

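Call:
arm_command --deltas '[[[0.4,0,5,0,0,0,0],[0.4,0,5,0,0,0,0],[0.4,0,0,0,0,0,0]]]'

```text
t: 14.02
position: [0.625, 0.221, 0.0971]
tcp_rot: [-1.139, 1.315, -1.314]
force: [-0.1, 0.6, 0.3]
opening: 0.0596
```

Call:
arm_command --deltas '[[[0.4,0,2,0,0,0,0],[0.4,0,0,0,0,0,0]]]'

```text
t: 14.28
position: [0.6253, 0.2212, 0.0956]
tcp_rot: [-1.138, 1.314, -1.314]
force: [-0.3, 0.1, -0.3]
opening: 0.0599
```

Call:
arm_command --deltas '[[[0.4,0,2,0,0,0,0],[0.4,0,0,0,0,0,0]]]'

```text
t: 14.52
position: [0.6253, 0.2212, 0.0936]
tcp_rot: [-1.138, 1.314, -1.314]
force: [-0.5, -0.7, -0.5]
opening: 0.0597
```

Run:
```python
from h import *
o,R=st()
save("s12.png",ctrl.capture("scene"),(230,210,320,290),8)
```

```text
t 14.53 stand mm [ 11.6 162.   93.6] F [-0.4 -0.8 -0.5] open 59.7 j [-0.02  0.71 -0.59  1.33  0.4   1.22 -0.78]
```

View pics/s12.png

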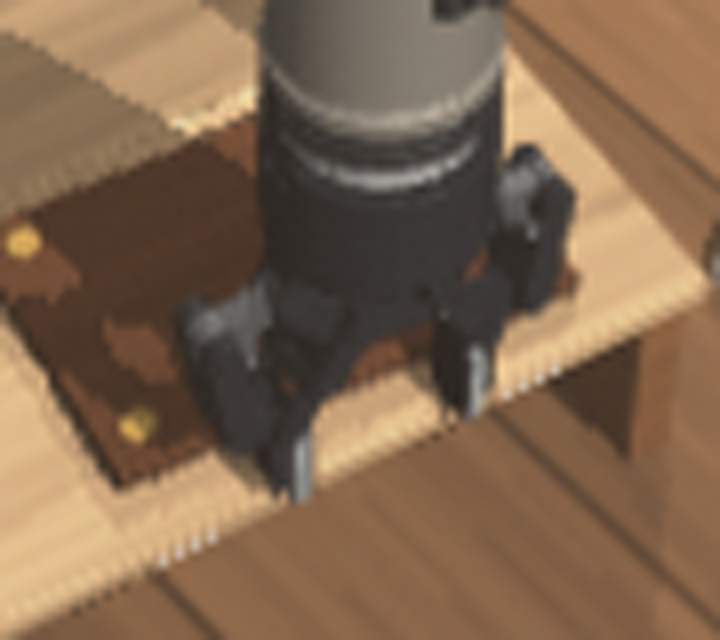

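Call:
arm_command --deltas '[[[0.4,0,2,0,0,0,0],[0.4,0,0,0,0,0,0]]]'

```text
t: 14.82
position: [0.6253, 0.2212, 0.0915]
tcp_rot: [-1.138, 1.314, -1.314]
force: [0.4, 0.2, 0.2]
opening: 0.0599
```

Call:
arm_command --deltas '[[[0.4,0,2,0,0,0,0],[0.4,0,0,0,0,0,0]]]'

```text
t: 15.08
position: [0.6256, 0.2214, 0.0907]
tcp_rot: [-1.137, 1.314, -1.314]
force: [-1.0, -0.4, 4.3]
opening: 0.0599
```

Call:
arm_command --deltas '[[[0.4,0,-5,0,0,0,0],[0.4,6,0,0,0,0,0],[0.4,5,0,0,0,0,0],[0.4,5,0,0,0,0,0],[0.4,0,0,0,0,0,0]]]'

```text
t: 15.7
position: [0.6231, 0.2045, 0.0946]
tcp_rot: [-1.138, 1.314, -1.315]
force: [-0.7, 1.5, 0.1]
opening: 0.0599
```

Run:
```python
from h import *
o,R=st()
save("s13.png",ctrl.capture("scene"),(170,160,340,310),4.5)
```

```text
t 15.7 stand mm [ 11.9 145.1  94.6] F [-0.9  1.4  0.1] open 59.9 j [ 0.01  0.69 -0.59  1.36  0.39  1.21 -0.76]
```

View pics/s13.png

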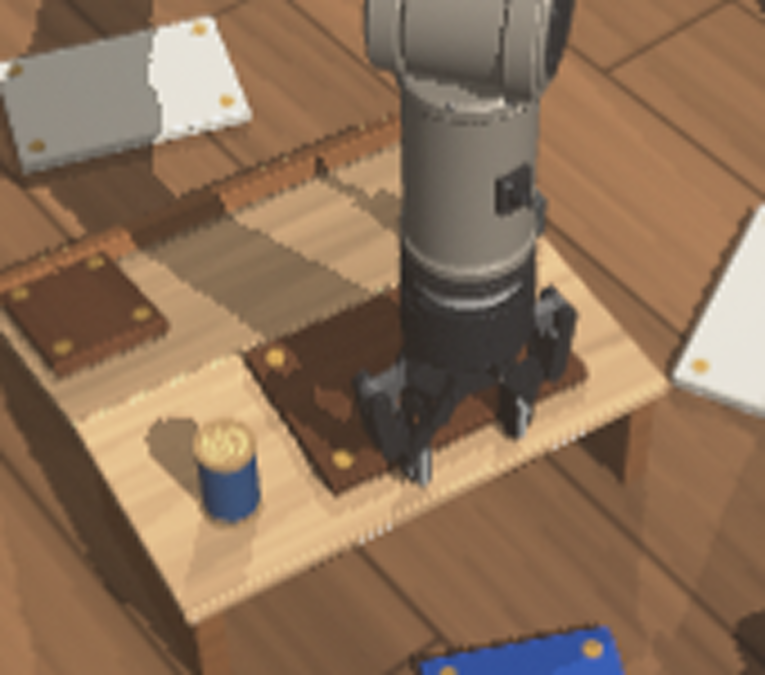

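Call:
arm_command --deltas '[[[0.4,6,0,0,0,0,0],[0.4,6,0,0,0,0,0],[0.4,6,0,0,0,0,0],[0.4,0,0,0,0,0,0]]]'

```text
t: 16.25
position: [0.6208, 0.1862, 0.0948]
tcp_rot: [-1.138, 1.314, -1.316]
force: [-0.0, 0.4, 0.5]
opening: 0.0597
```

Run:
```python
from h import *
o,R=st()
save("s14.png",ctrl.capture("scene"),(170,160,340,310),4.5)
```

```text
t 16.25 stand mm [ 12.2 126.7  94.8] F [-0.1  0.4  0.5] open 59.7 j [ 0.04  0.68 -0.59  1.38  0.39  1.2  -0.73]
```

View pics/s14.png

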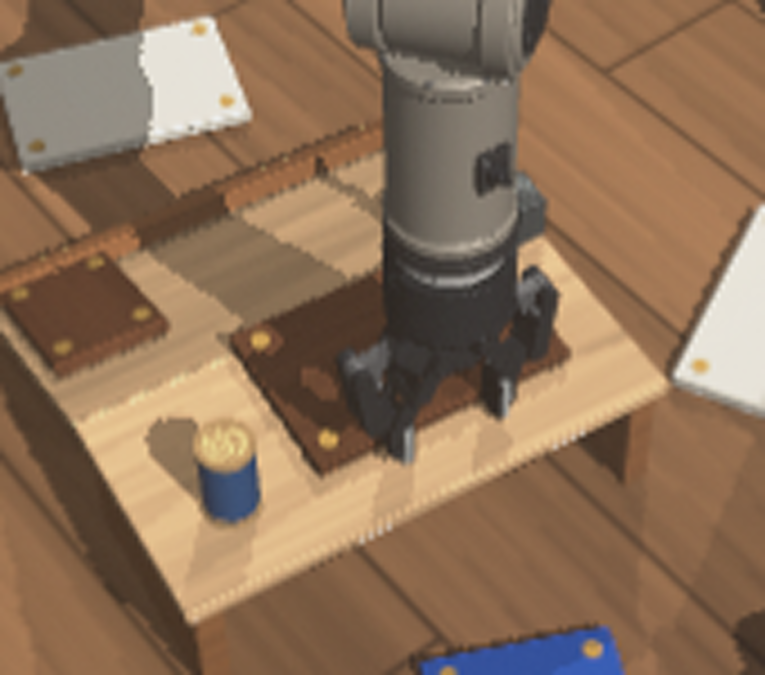

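Call:
arm_command --deltas '[[[0.4,7,0,0,0,0,0],[0.4,7,0,0,0,0,0],[0.4,7,0,0,0,0,0],[0.4,7,0,0,0,0,0],[0.4,6,0,0,0,0,0]]]'

```text
t: 16.92
position: [0.6158, 0.1535, 0.0949]
tcp_rot: [-1.137, 1.314, -1.314]
force: [-0.2, 1.3, 0.1]
opening: 0.0594
```

Call:
arm_command --deltas '[[[0.4,6,0,0,0,0,0],[0.4,5,0,0,0,0,0],[0.4,4,0,0,0,0,0],[0.4,0,0,0,0,0,0]]]'

```text
t: 17.42
position: [0.6135, 0.1383, 0.0947]
tcp_rot: [-1.139, 1.314, -1.315]
force: [0.2, 0.6, -0.0]
opening: 0.0597
```

Run:
```python
from h import *
o,R=st()
save("s15.png",ctrl.capture("scene"),(170,160,340,310),4.5)
```

```text
t 17.43 stand mm [12.  78.2 94.7] F [ 0.2  0.6 -0. ] open 59.7 j [ 0.13  0.64 -0.6   1.45  0.38  1.17 -0.67]
```

View pics/s15.png

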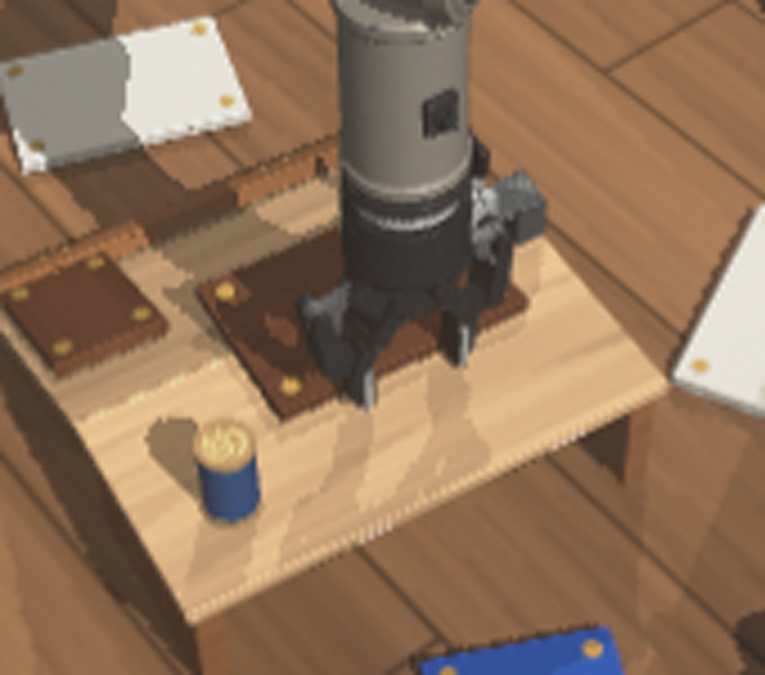

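Call:
arm_command --deltas '[[[0.4,4,0,0,0,0,0],[0.4,4,0,0,0,0,0],[0.4,3,0,0,0,0,0],[0.4,3,0,0,0,0,0],[0.4,0,0,0,0,0,0]]]'

```text
t: 18.1
position: [0.6116, 0.1246, 0.0948]
tcp_rot: [-1.138, 1.314, -1.315]
force: [-1.3, -0.2, -0.0]
opening: 0.0597
```

Run:
```python
from h import *
o,R=st()
save("s16.png",ctrl.capture("scene"),(170,160,340,310),4.5)
```

```text
t 18.1 stand mm [12.  64.4 94.8] F [-1.3 -0.4 -0. ] open 59.7 j [ 0.15  0.63 -0.6   1.46  0.37  1.16 -0.65]
```

View pics/s16.png

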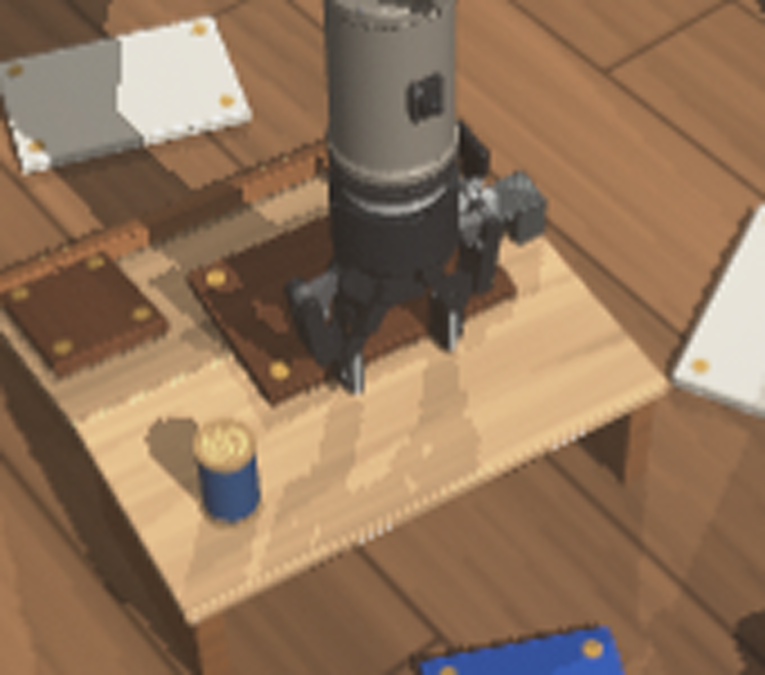

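Call:
arm_command --deltas '[[[0.4,3,0,0,0,0,0],[0.4,3,0,0,0,0,0],[0.4,0,0,0,0,0,0],[0.4,0,0,0,0,0,0]]]'

```text
t: 18.65
position: [0.6107, 0.1192, 0.0948]
tcp_rot: [-1.138, 1.314, -1.314]
force: [0.4, -0.8, -0.1]
opening: 0.0599
```

Run:
```python
from h import *
o,R=st()
save("s17.png",ctrl.capture("scene"),(170,160,340,310),4.5)
```

```text
t 18.65 stand mm [12.  58.9 94.8] F [ 0.5 -0.7 -0.1] open 59.9 j [ 0.16  0.63 -0.6   1.47  0.37  1.16 -0.64]
```

View pics/s17.png

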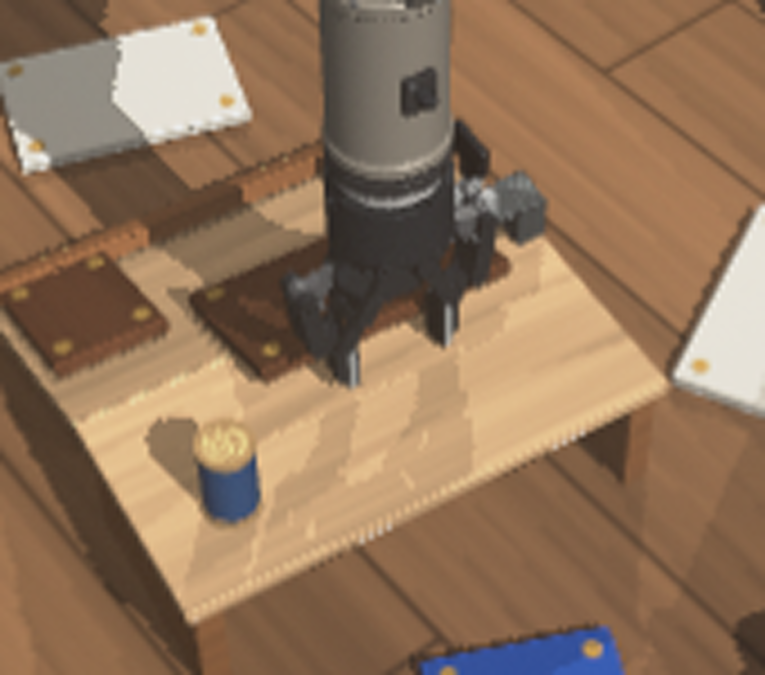

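```bash
cat >> h.py <<'E'
A=np.radians(20)
RY=SY*np.cos(A)+np.array([0,0,1])*np.sin(A); RZ=-SY*np.sin(A)+np.array([0,0,1])*np.cos(A)
def rp(x,y,z): return sp(0,0,100)+(SX*x+RY*y+RZ*z)/1e3
def to_ramp(p): d=np.asarray(p)-sp(0,0,100); return np.array([d@SX,d@RY,d@RZ])*1e3
RT=np.c_[-RY,-RZ,SX]
E
python3 - <<'E'
from h import *
need(rp(12,68,-5),RT); o=ctrl.get_obs(); print("ramp",to_ramp(o["position"]).round(1))
# board rear corners in scene crop s17: rear +x bottom
m=ctrl.camera_model("scene")
im=cv2.imread("pics/s17.png")
# rivets
for p in [(214,294),(271,349)]:
    px=(p[0]/4.5+170-.4,p[1]/4.5+160-.4); C,D=rays(m,[px]); n=RZ; t=((rp(0,0,12)-C)@n)/(D[0]@n); print("rivet ramp",to_ramp(C+D[0]*t).round(1))
E
```

```text
t 18.7 stand mm [12.  59.1 94.8] F [-0.7 -0.4 -0.5] open 59.6 j [ 0.16  0.63 -0.6   1.47  0.37  1.16 -0.64]
shift tool mm [ -6.5 -23.8   0. ] rotvec tool deg [2.000e-02 1.200e-01 2.001e+01]
ramp [ 12.   53.7 -25.1]
rivet ramp [ 83.6 -54.2  12. ]
rivet ramp [83.1 35.  12. ]
```

Call:
arm_command --deltas '[[[0.4,-8,-12,0,0,0,0],[0.4,0,-12,0,0,0,0],[0.4,0,0,0,0,0,10],[0.4,0,0,0,0,0,10],[0.4,0,0,0,0,0,0]]]'

```text
t: 19.32
position: [0.6134, 0.1181, 0.1175]
tcp_rot: [-0.855, 1.444, -1.069]
force: [0.1, -1.0, -0.4]
opening: 0.0595
```

Run:
```python
from h import *
need(rp(12,68,-5),RT); o=ctrl.get_obs(); print("ramp",to_ramp(o["position"]).round(1))
save("s18.png",ctrl.capture("scene"),(170,160,340,310),4.5)
save("w18.png",ctrl.capture("wrist"),None,1.5)
```

```text
t 19.32 stand mm [ 14.8  58.2 117.5] F [ 0.3 -1.  -0.4] open 59.5 j [ 0.48  0.62 -0.76  1.55  0.1   1.01 -0.36]
shift tool mm [-7.3  1.4 -2.9] rotvec tool deg [-0.16 -0.59  0.23]
ramp [14.8 60.7 -3.5]
```

View pics/s18.png

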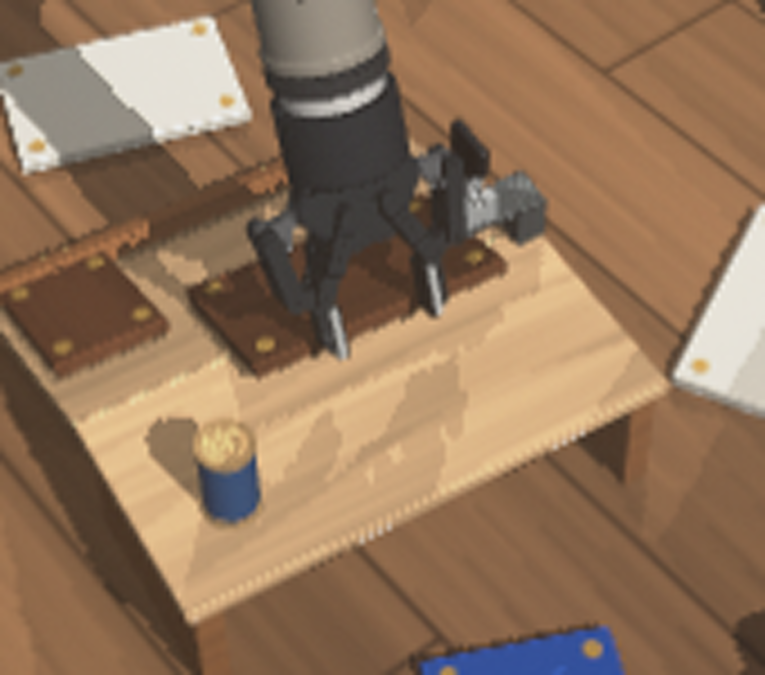

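View pics/w18.png

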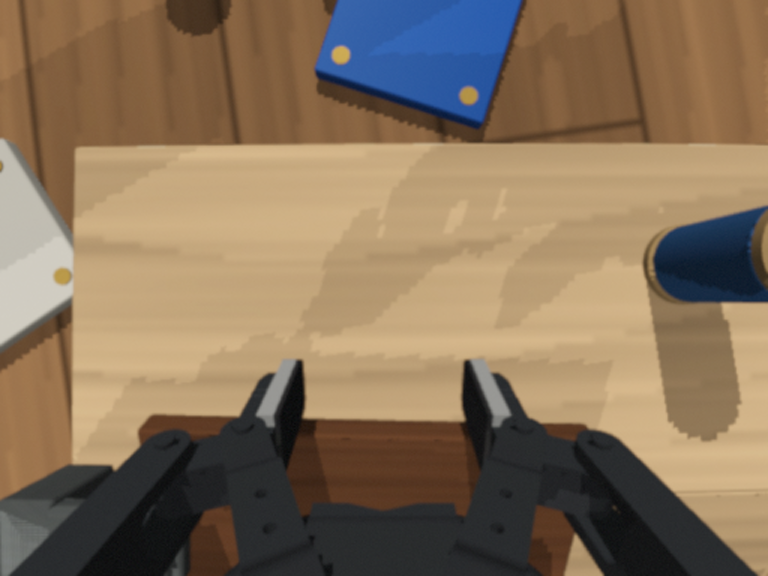

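Call:
arm_command --deltas '[[[0.4,0,1,-3,0,-0.6,0],[0.4,7,0,0,0,0,0],[0.4,7,0,0,0,0,0],[0.4,7,0,0,0,0,0],[0.4,7,0,0,0,0,0]]]'

```text
t: 20.05
position: [0.6053, 0.1014, 0.1079]
tcp_rot: [-0.864, 1.429, -1.051]
force: [-0.7, 0.4, -0.8]
opening: 0.0596
```

Run:
```python
from h import *
need(rp(12,32,-5),RT); o=ctrl.get_obs(); print("ramp",to_ramp(o["position"]).round(1))
save("s19.png",ctrl.capture("scene"),(170,160,340,310),4.5)
```

```text
t 20.05 stand mm [  9.3  40.6 107.9] F [-0.7  0.3 -0.8] open 59.6 j [ 0.53  0.63 -0.77  1.58  0.1   0.99 -0.3 ]
shift tool mm [ 8.9 -1.4  2.6] rotvec tool deg [0.06 0.7  0.01]
ramp [ 9.3 40.8 -6.4]
```

View pics/s19.png

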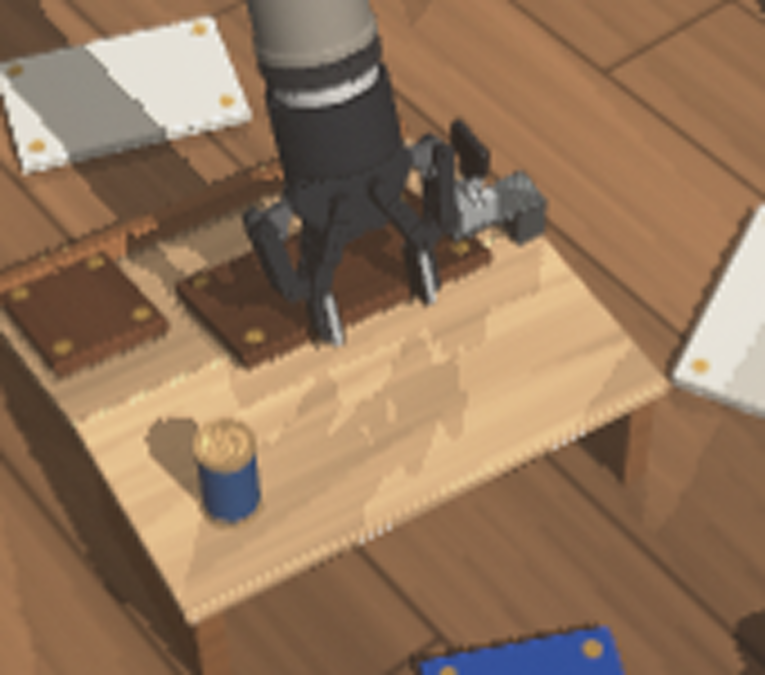

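```bash
cat >> h.py <<'E'
def rr(crop,off,f,z=12):
    m=ctrl.camera_model("scene"); out=[]
    for p in crop:
        px=(p[0]/f+off[0]-.5+.5/f,p[1]/f+off[1]-.5+.5/f); C,D=rays(m,[px]); t=((rp(0,0,z)-C)@RZ)/(D[0]@RZ); out.append(to_ramp(C+D[0]*t).round(1))
    return np.array(out)
E
python3 - <<'E'
from h import *
print("big rivets",rr([(200,283),(255,337),(461,248)],(170,160),4.5).tolist())
print("small",rr([(20,294),(63,347),(95,262),(142,313)],(170,160),4.5).tolist())
E
```

```text
big rivets [[85.1, -74.6, 12.0], [84.9, 14.8, 12.0], [-64.9, 16.5, 12.0]]
small [[186.6, -156.8, 12.0], [186.5, -67.8, 12.0], [130.2, -158.0, 12.0], [130.1, -68.2, 12.0]]
```

Call:
arm_command --deltas '[[[0.4,6,-1,-0.5,0,0.4,0],[0.4,7,0,-0.6,0,0.3,0],[0.4,7,0,-0.6,0,0,0],[0.4,7,0,-0.6,0,0,0],[0.4,7,0,-0.6,0,0,0]]]'

```text
t: 20.72
position: [0.5981, 0.0701, 0.0977]
tcp_rot: [-0.859, 1.438, -1.057]
force: [-0.3, -0.0, 1.3]
opening: 0.0595
```

Run:
```python
from h import *
need(rp(12,0,-5),RT); o=ctrl.get_obs(); print("ramp",to_ramp(o["position"]).round(1))
save("s20.png",ctrl.capture("scene"),(170,160,340,310),4.5)
```

```text
t 20.73 stand mm [ 6.6  8.6 97.7] F [-0.3 -0.1  1.3] open 59.5 j [ 0.59  0.63 -0.77  1.6   0.1   0.98 -0.26]
shift tool mm [ 7.3 -0.1  5.4] rotvec tool deg [ 0.02  0.02 -0.02]
ramp [ 6.6  7.3 -5.1]
```

View pics/s20.png

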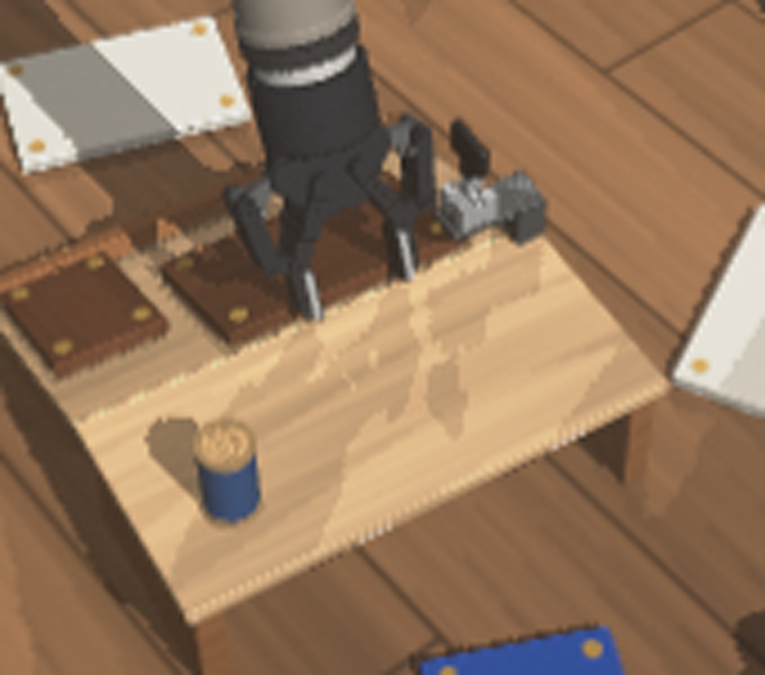

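Run:
```python
from h import *
print("big rivets",rr([(185,262),(238,315),(437,229)],(170,160),4.5).tolist())
```

```text
big rivets [[81.8, -108.8, 12.0], [82.3, -17.8, 12.0], [-65.7, -17.3, 12.0]]
```

Call:
arm_command --deltas '[[[0.4,7,0,-0.4,0,0,0],[0.4,7,0,-0.4,0,0,0],[0.4,7,0,-0.4,0,0,0],[0.4,7,0,-0.4,0,0,0],[0.4,6,0,-0.4,0,0,0]]]'

```text
t: 21.4
position: [0.5913, 0.0385, 0.0857]
tcp_rot: [-0.859, 1.439, -1.058]
force: [0.7, 0.8, 0.8]
opening: 0.0599
```

Run:
```python
from h import *
need(rp(5,-41,-5),RT); o=ctrl.get_obs(); print("ramp",to_ramp(o["position"]).round(1))
save("s21.png",ctrl.capture("scene"),(170,160,340,310),4.5)
```

```text
t 21.4 stand mm [  4.5 -23.7  85.7] F [0.6 0.9 0.8] open 59.9 j [ 0.64  0.64 -0.77  1.62  0.1   0.98 -0.21]
shift tool mm [13.9 -0.3  0.5] rotvec tool deg [0.04 0.   0.  ]
ramp [  4.5 -27.1  -5.3]
```

View pics/s21.png

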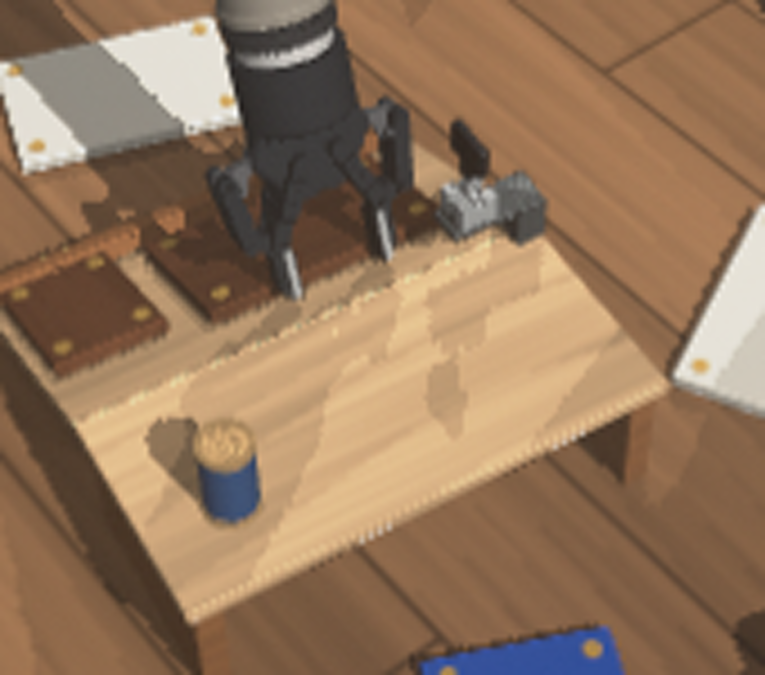

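Call:
arm_command --deltas '[[[0.4,4,0,0,0,0,0],[0.4,4,0,0,0,0,0],[0.4,3,0,0,0,0,0],[0.4,0,0,0,0,0,0]]]'

```text
t: 21.95
position: [0.5898, 0.0282, 0.0819]
tcp_rot: [-0.86, 1.439, -1.058]
force: [0.4, -0.7, -0.1]
opening: 0.0597
```

Call:
arm_command --deltas '[[[0.4,2,0,0,0,0,0],[0.4,0,0,0,0,0,0]]]'

```text
t: 22.2
position: [0.5896, 0.0267, 0.0813]
tcp_rot: [-0.859, 1.439, -1.058]
force: [-0.1, 0.2, -0.3]
opening: 0.0599
```

Run:
```python
from h import *
need(rp(5,-41,-5),RT); o=ctrl.get_obs(); print("ramp",to_ramp(o["position"]).round(1))
save("s22.png",ctrl.capture("scene"),(170,160,340,310),4.5)
```

```text
t 22.2 stand mm [  4.5 -35.6  81.3] F [-0.1  0.1 -0.3] open 59.9 j [ 0.66  0.64 -0.77  1.63  0.1   0.97 -0.19]
shift tool mm [ 1.2 -0.4  0.5] rotvec tool deg [0.05 0.01 0.02]
ramp [  4.5 -39.8  -5.4]
```

View pics/s22.png

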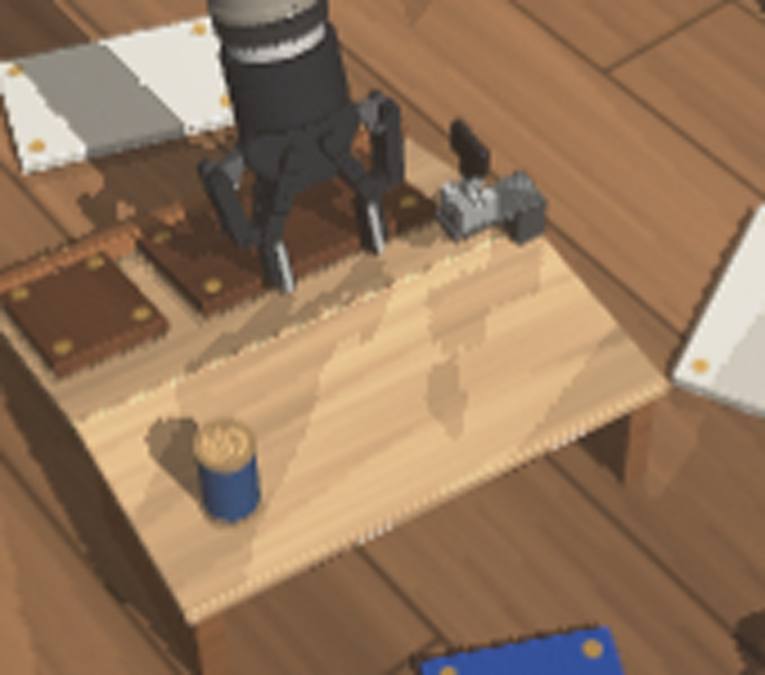

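Call:
arm_command --deltas '[[[0.4,2,0,0,0,0,0],[0.4,0,0,0,0,0,0]]]'

```text
t: 22.5
position: [0.5894, 0.0249, 0.0807]
tcp_rot: [-0.859, 1.439, -1.058]
force: [0.4, -0.2, 0.2]
opening: 0.0596
```

Call:
arm_command --deltas '[[[0.4,2,0,0,0,0,0],[0.4,0,0,0,0,0,0]]]'

```text
t: 22.75
position: [0.5892, 0.0237, 0.0803]
tcp_rot: [-0.859, 1.438, -1.057]
force: [-0.1, 2.2, -0.0]
opening: 0.06
```

Run:
```python
from h import *
print("big rivets",rr([(161,238),(213,287),(408,202)],(170,160),4.5).tolist())
need(rp(5,-41,-5),RT)
```

```text
big rivets [[81.6, -153.5, 12.0], [80.5, -63.0, 12.0], [-69.3, -65.2, 12.0]]
t 22.75 stand mm [  4.6 -38.7  80.3] F [-0.4  2.2 -0. ] open 60.0 j [ 0.67  0.64 -0.77  1.63  0.1   0.97 -0.18]
shift tool mm [-2.1 -0.3  0.4] rotvec tool deg [ 0.04  0.03 -0.04]
```

Call:
arm_command --deltas '[[[0.4,1.5,0,0,0,0,0],[0.4,0,0,0,0,0,0]]]'

```text
t: 23.0
position: [0.5892, 0.0236, 0.0803]
tcp_rot: [-0.858, 1.438, -1.055]
force: [1.4, 5.0, 0.3]
opening: 0.0598
```

Call:
arm_command --deltas '[[[0.4,1.5,0,0,0,0,0],[0.4,0,0,0,0,0,0]]]'

```text
t: 23.25
position: [0.5892, 0.0236, 0.0803]
tcp_rot: [-0.856, 1.438, -1.053]
force: [1.8, 7.2, 1.8]
opening: 0.0599
```

Run:
```python
from h import *
o,R=st();print(o["ft_torque"],"ramp",to_ramp(o["position"]).round(1))
```

```text
t 23.25 stand mm [  4.5 -38.8  80.3] F [0.8 7.4 1.8] open 59.9 j [ 0.67  0.65 -0.77  1.63  0.1   0.97 -0.18]
[ 1.0390079  -0.14542409 -0.12244538] ramp [  4.5 -43.2  -5.3]
```

Call:
arm_command --deltas '[[[0.4,-4,0,0,0,0,0],[0.4,-10,-11,0,0,0,0],[-1,0,0,0,0,0,0],[-1,0,0,0,0,0,0],[-1,0,0,0,0,0,0]]]'

```text
t: 23.88
position: [0.5898, 0.029, 0.0938]
tcp_rot: [-0.86, 1.439, -1.058]
force: [0.1, -0.2, -0.3]
opening: 0.005
```

Call:
arm_command --deltas '[[[-1,0,0,0,0,0,0],[-1,0,0,0,0,0,0]]]'

```text
t: 24.12
position: [0.59, 0.0296, 0.094]
tcp_rot: [-0.859, 1.439, -1.057]
force: [-1.0, -0.3, -0.3]
opening: -0.0003
```

Run:
```python
from h import *
o,R=st();print("ramp",to_ramp(o["position"]).round(1))
need(rp(5,-25,7),RT)
save("s23.png",ctrl.capture("scene"),(170,160,340,310),4.5)
save("w23.png",ctrl.capture("wrist"),None,1.5)
save("t23.png",ctrl.capture("top"),(150,80,340,260),4)
```

```text
t 24.12 stand mm [  4.4 -32.7  94. ] F [-0.9 -0.4 -0.3] open -0.3 j [ 0.66  0.63 -0.77  1.61  0.09  1.   -0.19]
ramp [  4.4 -32.8   5.6]
t 24.12 stand mm [  4.4 -32.7  94. ] F [-0.9 -0.4 -0.3] open -0.3 j [ 0.66  0.63 -0.77  1.61  0.09  1.   -0.19]
shift tool mm [-7.8 -1.4  0.6] rotvec tool deg [0.06 0.   0.01]
```

View pics/s23.png

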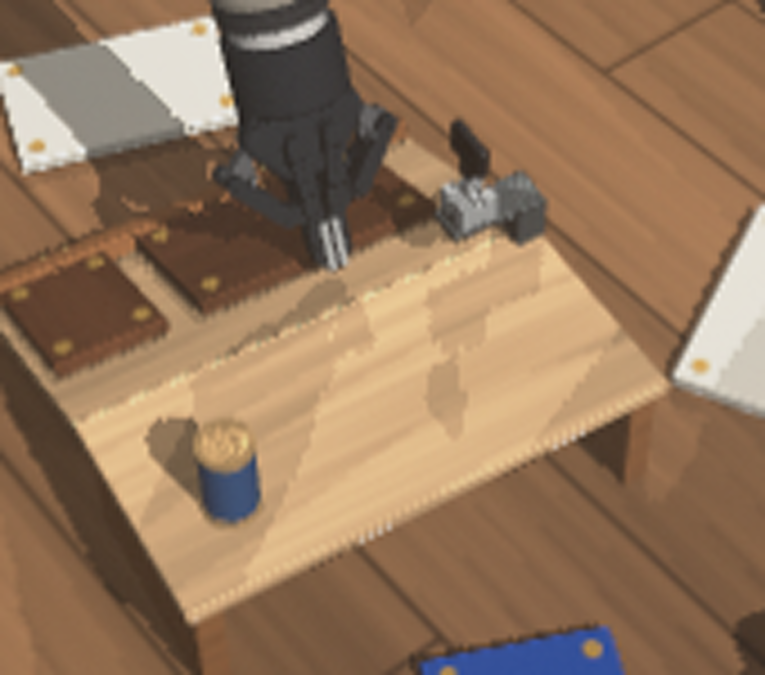

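View pics/t23.png

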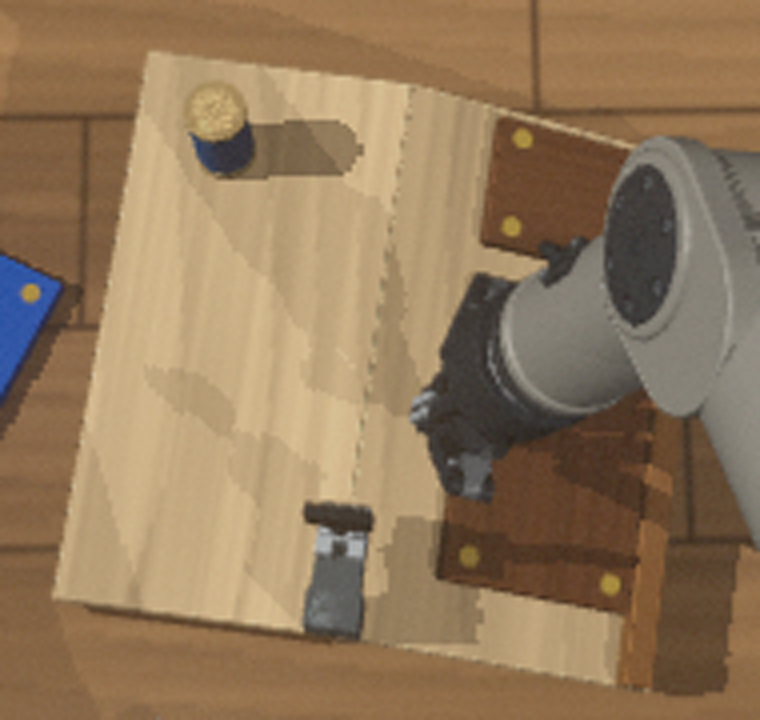

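View pics/w23.png

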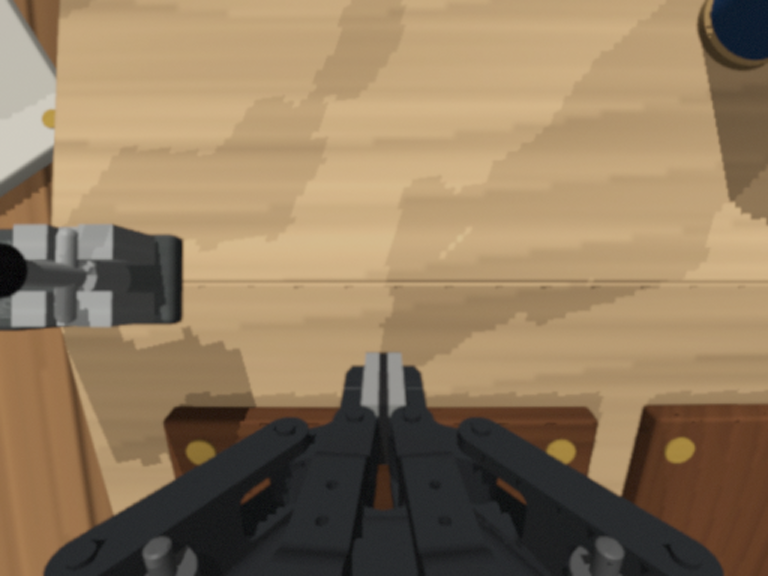

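Call:
arm_command --deltas '[[[-1,4,0,0,0,0,0],[-1,4,0,0,0,0,0],[-1,3,0,0,0,0,0],[-1,2,0,0,0,0,0],[-1,0,0,0,0,0,0]]]'

```text
t: 24.9
position: [0.5884, 0.0185, 0.0901]
tcp_rot: [-0.858, 1.438, -1.056]
force: [0.3, 1.7, 0.5]
opening: -0.0001
```

Call:
arm_command --deltas '[[[-1,2,0,0,0,0,0],[-1,0,0,0,0,0,0]]]'

```text
t: 25.15
position: [0.5884, 0.0182, 0.0901]
tcp_rot: [-0.857, 1.438, -1.054]
force: [0.2, 5.5, 3.9]
opening: -0.0001
```

Run:
```python
from h import *
o,R=st();print("ramp",to_ramp(o["position"]).round(1))
```

```text
t 25.15 stand mm [  4.5 -44.2  90.1] F [-0.6  5.5  3.9] open -0.1 j [ 0.68  0.63 -0.77  1.62  0.09  1.   -0.17]
ramp [  4.5 -44.9   5.8]
```

Call:
arm_command --deltas '[[[-1,2,0,0,0,0,0],[-1,2,0,0,0,0,0],[-1,0,0,0,0,0,0]]]'

```text
t: 25.52
position: [0.5883, 0.0178, 0.0901]
tcp_rot: [-0.854, 1.437, -1.05]
force: [1.3, 8.2, 4.0]
opening: 0.0001
```

Call:
arm_command --deltas '[[[-1,-6,0,0,0,0,0],[-1,-12,0,0,0,0,0],[-1,-20,-20,0,0,0,0],[-1,-20,-50,0,0,0,0],[-1,-20,-60,0,0,0,0]]]'

```text
t: 26.15
position: [0.5907, 0.0396, 0.2357]
tcp_rot: [-0.862, 1.441, -1.058]
force: [1.1, -1.2, 0.7]
opening: 0.0001
```

Call:
arm_command --deltas '[[[-1,-50,-20,0,0,0,0],[-1,-60,0,0,0,0,0],[-1,-60,0,0,0,0,0],[-1,0,0,0,0,0,0]]]'

```text
t: 26.65
position: [0.612, 0.1998, 0.3155]
tcp_rot: [-0.861, 1.431, -1.047]
force: [-0.9, -0.7, -0.3]
opening: -0.0002
```

Run:
```python
from h import *
o,R=st()
for n,b,f in(("scene",(160,150,320,300),5),("top",(150,80,340,260),4)): save(n+"24.png",ctrl.capture(n),b,f)
save("w24.png",ctrl.capture("wrist"),None,1.5)
```

```text
t 26.65 stand mm [  1.5 138.9 315.5] F [-0.8 -0.8 -0.3] open -0.2 j [ 0.35  0.51 -0.83  1.21  0.06  1.39 -0.52]
```

View pics/scene24.png

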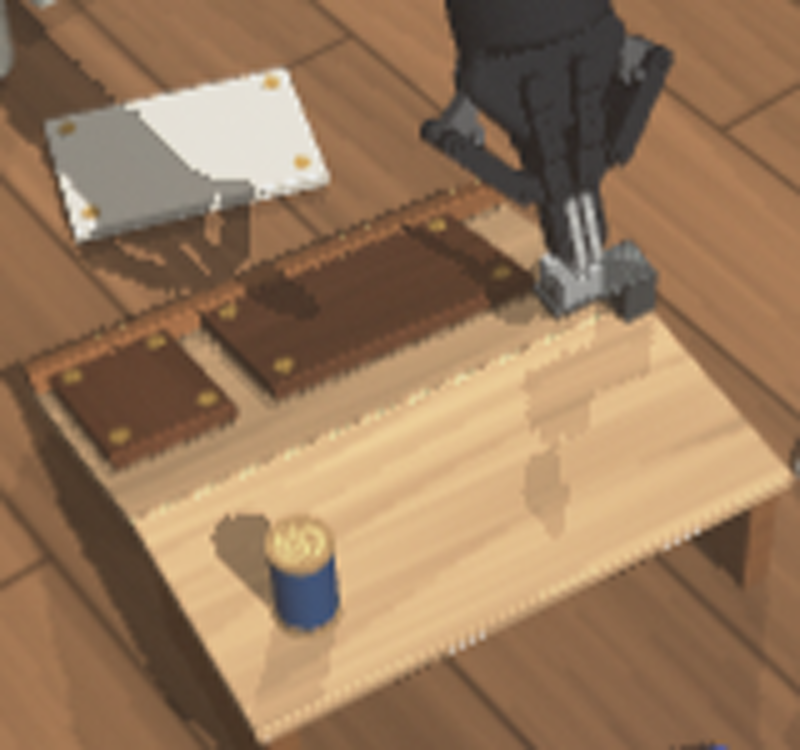

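View pics/top24.png

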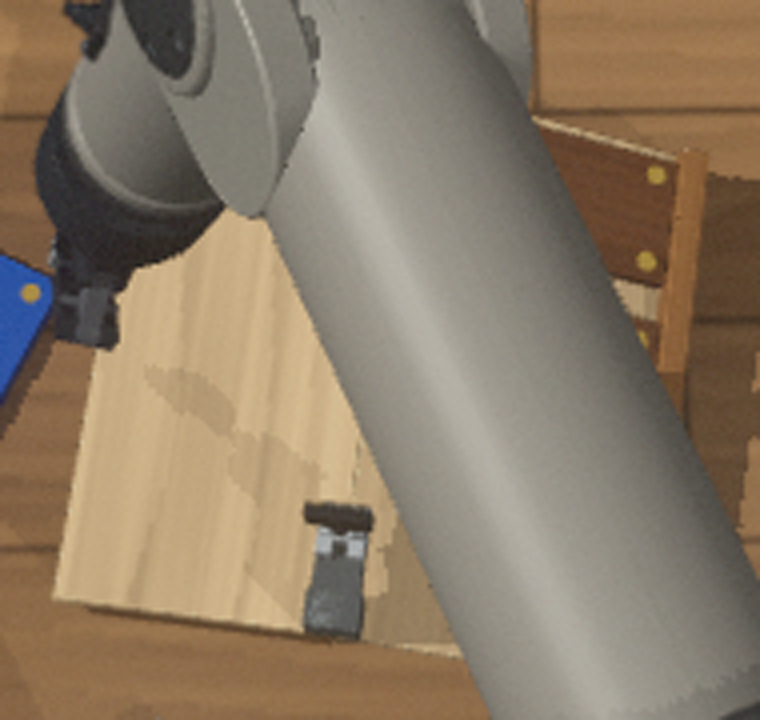

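View pics/w24.png

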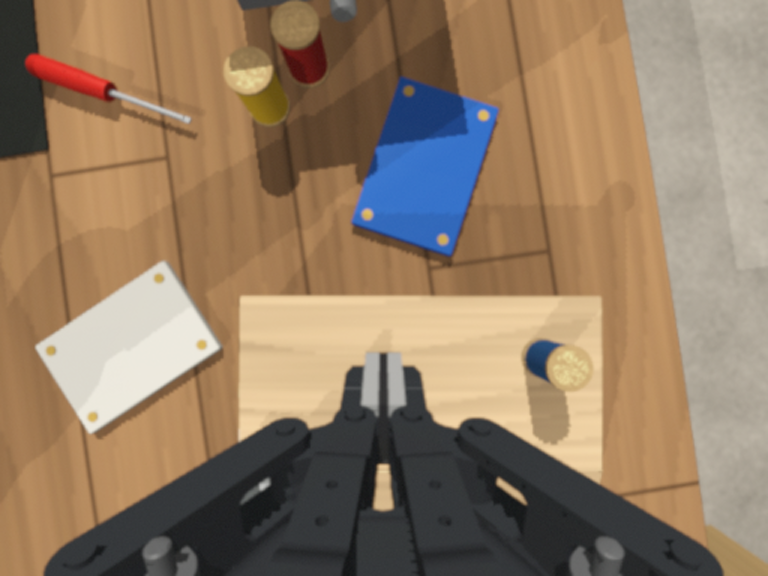

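Run:
```python
from h import *
im=ctrl.capture("scene"); m=ctrl.camera_model("scene")
hsv=cv2.cvtColor(im,cv2.COLOR_RGB2HSV)
big=cv2.resize(im[150:300,160:320],None,fx=5,fy=5,interpolation=cv2.INTER_CUBIC)
h=cv2.cvtColor(big,cv2.COLOR_RGB2HSV)
for p in [(227,312),(283,365),(436,225),(500,272),(72,376),(119,436),(155,341),(207,398)]:
    y0,x0=p[1]-13,p[0]-13; w=big[y0:y0+27,x0:x0+27].astype(float)
    g=np.clip(w[...,1]-np.percentile(w[...,1],60),0,None); yy,xx=np.mgrid[:27,:27]
    c=(x0+(g*xx).sum()/g.sum(),y0+(g*yy).sum()/g.sum())
    print(p,np.round(c,1),rr([c],(160,150),5)[0])
```

```text
(227, 312) [226.7 309.1] [  80.  -161.3   12. ]
(283, 365) [283.5 364.8] [ 80.1 -69.   12. ]
(436, 225) [436.3 223.5] [ -70.1 -160.    12. ]
(500, 272) [502.  271.2] [-70.7 -69.7  12. ]
(72, 376) [ 70.4 372.8] [ 185.9 -162.4   12. ]
(119, 436) [119.3 435.7] [186.8 -68.1  12. ]
(155, 341) [154.1 338. ] [ 129.5 -162.7   12. ]
(207, 398) [207.3 397.9] [130.4 -68.4  12. ]
```

```bash
python3 -c "
from station import ctrl
print(ctrl.get_obs()['force'],ctrl.job_done())"
```

```text
the job is handed in; nothing more can be done
[ 0.04335189 -0.57336907 -0.9992955 ] None
```

I raised the pin, gave it a quarter turn and rested it in its notch. I then pushed the large board over the crest and down against the cleat, and handed the job in at about 27 s.

**Pin:** It settled about 15 mm up, against the notch's 15.5 mm. The last top view still shows the paddle crosswise with nothing holding it.

**Board:**
- I pushed it with the two spread fingers, then pressed it square against the cleat with the shut fingers at the middle, at about 8 N.
- In the last scene view its two rear rivets lie at y = -69.0 and -69.7 mm on the ramp, so it is parallel to the cleat within about 0.3°.
- The small board's rear rivets lie at -68.1 and -68.4 mm, so both sit equally deep against the cleat.
- The gap between the boards is about 23 mm. The large board's middle is 3 to 5 mm off the lane's middle, towards the small board.

**Small board and spool:** The small board's rear rivets read the same before and after, within 0.5 mm. The spool stands where it was by eye; I did not measure it. I did not touch the blue or white look-alikes.

**What disagreed:**
- **Tool reach:** The first close on the paddle missed above it. The shut fingertips turned out to stand only about 2 mm ahead of the reported TCP, not the stated 25 mm. I worked from that figure, checked by touching the landing, for the rest of the job.
- **Camera fit:** My fit of the stand puts the small board's middle about 3 mm off its stated 155 mm. Absolute positions across the slope are only that good.

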